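# Hang three brackets on a slotted bench rack and lay out the carrier strips

## Robot

A 7-joint arm with a two-finger parallel gripper is mounted at the origin on a cart in front of the work surface, level with it; the furniture and walls round the work are solid. World frame = base frame: x ahead of the robot, y to its left, z up, the work surface at z = 0. Lengths are in m, angles in rad, forces in N, time in s.
With the tool pointing down it reaches from about 0.4 to 0.9 m from the base axis. Payload 5.5 kg.
Tool frame: the origin (TCP) lies at the very end of the fingers, on their centre line; the grasp point (between the pads) lies 19 mm behind it; x points along the fingers, z is the direction in which the jaws open and shut, and the axes are right-handed (so a half turn about x gives the same grasp; the last joint's range is limited). The gripper opens to 85 mm and grips with 20 to 120 N. Pads are 22 mm wide; open, the fingers measure 114 mm over their backs; the gripper's body (76 mm by 85 mm) begins 54 mm behind the grasp point. The pads swing forward as they close: fully open they stand 13 mm farther back than shut.
Start: joints at [1.415, 0.501, -0.427, 1.55, 0.221, 1.138, -0.21], TCP at [0.264, -0.594, 0.231] pointing down, gripper open.
Joint ranges: [-2.88, 2.88], [-0.31, 2.03], [-1.54, 1.56], [0.2, 2.42], [-1.41, 4.55], [0.19, 2.02], [-2.57, 2.57]. Speed limits (rad/s): [2.57, 2.57, 3.14, 3.14, 3.14, 3.14, 3.14].

## Interface

Orientations are given as a unit quaternion [w, x, y, z].
In Python, from workcell import r, imaging gives the robot as it stands.
- The arm moves only by the tool arm_command, never from a script. Its argument "increments" is one flat list of numbers, 6 for each row, row after row: the shift along the tool's x, y, z scaled (see below), then the turn, a rotation vector about the tool's x, y, z scaled (see below). A call has 1 to 12 rows; each row is the pose to reach, as a shift and turn from the pose measured when the call began, along the tool's axes at that moment, turning the shorter way round; what a row does not reach only later rows make up. The controller multiplies each number of a shift by 8 cm and each number of a turn by 180 degrees. A row lasts 1/12 s, in which the tool goes at most 41.7 mm and 7.16 degrees, less where a joint would pass 70% of its speed; a pose out of reach is approached as far as the arm can. A call with a number of a shift or a turn outside -1 to 1 is refused whole. A call with a gripper value outside its range is refused whole. "claw" is the closure, from 0 (fully open) to 1 (shut), set as the call begins (left out, the last holds). The fingers move at their own pace and stop on an object; "squeeze" is the grip in N (left out, the last holds). Time passes only in rows, so rows that repeat a pose let the fingers close. It gives the time, the measured TCP pose, the force and the opening at its end, in the units of the state.
- r.state(): the state, without advancing time (a new reading comes with each control period).
- imaging.snapshot(name): name is "scene" or "top" or "wrist"; returns a dict with "image" (480x640x3 uint8, blue, green, red), "depth" (480x640 float32, m along the optical axis (not along the pixel's ray), 0 where there is no reading), "vertical_fov" (degrees; the focal length in pixels is half the picture's height over the tangent of half this angle, whatever the lens; pixels are square), "cx", "cy" (the principal point, pixels), "T" (4x4, takes a point from camera to world coordinates). Camera axes: x right, y down, z forward; pixel columns grow to the right and rows downward; lengths in m; the calibration is good to about 2 mm. A picture is of the moment at which its call begins.
- r.close_job(): hands the job in, once; it reports no verdict.
The state is a dict: "time_s": time; "qpos": joint angles; "joint_vel": joint speeds; "effort": joint torques, N m; "eef_pos": TCP position; "orientation": TCP orientation; "ft_force": force on the tool from outside, world axes, zero at the start; "moment": the same for the moment, N m; "gripper_width": finger opening in m.
Only numpy, scipy, OpenCV 4.12 (cv2) and the standard library are available. Lean on these libraries where they do the work, as an engineer would, in place of code of your own. Each camera call takes 0.05 s, during which the arm holds its last target. There are 200 camera calls.

## Task

Set up the strip rack: take the three brackets off their pile, the top one first and straight up so that the two beneath are not dragged along, hook one into the top slot of each upright and press it down until it snaps past its catch and sits fully home. Then take every carrier strip out of the open sample case and lay it across all three brackets, one strip to a row of notches, about centred and down in the notches. Leave the other things on the table where they are.

Things in the scene. Friction and masses are not known exactly. Their poses are not given: they have to be found in the camera images.
- bracket_1_grip (a point): top bracket of the pile, lying across the other two. All three: steel arm 130 mm long, 30 mm high (36 mm for the last 31 mm at the heel), on a flat foot flange 24 mm wide, 5 mm thick; on it a web 10 mm thick. This point: mid-web, 15 mm above the underside, 56 mm before the heel's rear face; x to the hook, y across the web, z up. Grip the web across y here, fingertips down to the flange. 0.09 kg
- bracket_2_grip (a point): like bracket_1 (same point and axes), flat on the table, right of bracket_3, under bracket_1. All three: web top has 3 notches 14 mm wide, 8 mm deep, 38, 74, 110 mm before the heel's rear face. Behind the 24 mm wide heel plate a downturned hook, 16 mm wide, reaching 13 mm back: tongue 24 to 32 mm above the underside, hook tip 6 mm above the underside, throat tapered for a 3.5 mm wall
- bracket_3_grip (a point): like bracket_1 (same point and axes), flat on the table, left of bracket_2, under bracket_1. To enter a slot a bracket is held level 20 or 21 mm above home (19 to 23), pushed along its x until the heel meets the upright, and lowered: the hook drops behind the wall
- slot_1 (a point): left upright: lower edge of its TOP slot, mid-width, on the front face, 140 mm above the table; x into the slot, y along the rack to the left, z up. Uprights: channels 42 mm wide, 186 mm high, 100 mm apart; slot 20 mm wide, 32 mm high, wall 3.5 mm. A bracket fully home has its axes along these and its grip point at x -56, y 0, z -9 mm from here
- slot_2 (a point): same point of the middle upright. In each upright a spring roller behind the top slot stops a hooked bracket about 7 mm above home, where it hangs loosely and droops; a push of 6 to 15 N straight down on the top of the web close to the heel (e.g. 18 mm before the upright's face) snaps it past, and the roller then keeps it down
- slot_3 (a point): same point of the right upright. The two lower slots of each upright have no catch and stay empty
- row_1 (a point): where a strip's middle (half-way up) belongs when it lies in the inner row of notches across the three home brackets; x away from the robot, y along the rack, z up. 38 mm before the uprights' faces; notch floors 138 mm above the table
- row_2 (a point): where a strip's middle (half-way up) belongs when it lies in the middle row of notches across the three home brackets; x away from the robot, y along the rack, z up. 74 mm before the uprights' faces. The middle bracket's web is right under this point, so fingers holding a strip have room only between brackets, about 50 mm along y from here
- row_3 (a point): where a strip's middle (half-way up) belongs when it lies in the outer row of notches across the three home brackets; x away from the robot, y along the rack, z up. 110 mm before the uprights' faces
- strip_1_mid (a point): grey carrier strip with a code label, 275x9x8 mm, 12 g, in the open black sample case at the left (bed 20 mm, rim 34 mm above the table); two or three are there. This point: its middle, half-way up; x along its length (either way round), z up. Pinch its 9 mm width
- strip_2_mid (a point): grey carrier strip with a code label, 275x9x8 mm, 12 g, in the open black sample case at the left (bed 20 mm, rim 34 mm above the table); two or three are there. This point: its middle, half-way up; x along its length (either way round), z up. Pinch its 9 mm width
- strip_3_mid (a point): grey carrier strip with a code label, 275x9x8 mm, 12 g, in the open black sample case at the left (bed 20 mm, rim 34 mm above the table); two or three are there. This point: its middle, half-way up; x along its length (either way round), z up. Pinch its 9 mm width
- eraser: eraser in a card sleeve, 23x55x12 mm, a bystander; origin at the middle of its underside
- memo_block: yellow memo block, 75x76x22 mm, a bystander; origin at the middle of its underside
- petri_dish: clear petri dish, 93 mm across, 14 mm high, a bystander; origin at the middle of its underside
- label_tape: small roll of label tape, 56 mm across, 12 mm high, a bystander; origin at the middle of its underside

How it is judged:
By the outcome, as a careful person would: the job done as asked, in the order asked, and still so for the second after the job is handed in, with the robot touching nothing.
Of strip_1, strip_2, strip_3 only 2 to 3 are there at a start; the rules pass over those that are not, and their reading is None.
At some moment in a run one of strip_1 may be knocked a few centimetres aside while the robot is not near it.
It also fails if it takes over 210 s, if anything falls off the work surface, if the arm or the gripper's body presses on something with over 40 N, if the wrist force passes 120 N, or if a joint passes its speed limit or range.

## Working session

There is one attempt and no reset: what is moved stays moved. The work goes in short steps, Python scripts to look and compute and a tool call to move; the robot and the scene stay as the last step left them, time stands still between calls to the robot, and variables do not carry over. Pictures are saved under pics/ and viewed, about 12 in all and at most 16, crops included, and the job is handed in when it is done.

Besides the shell and the picture viewer there is one more tool, called after "Request:" as name(argument=value, ...) on one line, values as JSON. arm_command: Moves the arm, as the interface text tells. Its arguments: {"type":"object","properties":{"increments":{"type":"array","items":{"type":"number","minimum":-1,"maximum":1}},"claw":{"type":"number"},"squeeze":{"type":"number"}},"required":["increments"]}

```bash
ls; mkdir -p pics; cat > h.py <<'E'
import numpy as np, cv2
from workcell import r, imaging
from scipy.spatial.transform import Rotation as R
def snap(n,save=None):
    s=imaging.snapshot(n)
    if save: cv2.imwrite('pics/'+save,s['image'])
    return s
def fl(s): return 240/np.tan(np.radians(s['vertical_fov'])/2)
def pts(s):
    f=fl(s);v,u=np.mgrid[:480,:640];d=s['depth']
    p=np.stack([(u-s['cx'])/f*d,(v-s['cy'])/f*d,d],-1)
    return p@s['T'][:3,:3].T+s['T'][:3,3]
def ray(s,u,v,z):
    f=fl(s);d=s['T'][:3,:3]@np.array([(u-s['cx'])/f,(v-s['cy'])/f,1]);o=s['T'][:3,3]
    return o+d*(z-o[2])/d[2]
def Rt(st=None):
    st=st or r.state();q=st['orientation'];return R.from_quat([q[1],q[2],q[3],q[0]])
def down(yaw):
    # tool x down, tool z (jaw) along (cos yaw, sin yaw)
    x=np.array([0,0,-1.]);z=np.array([np.cos(yaw),np.sin(yaw),0]);y=np.cross(z,x)
    return R.from_matrix(np.stack([x,y,z],1))
def inc(p,rot=None):
    """increments to reach world TCP p, rotation rot"""
    st=r.state();r0=Rt(st);d=r0.inv().apply(np.array(p)-st['eef_pos'])/0.08
    w=(r0.inv()*rot).as_rotvec()/np.pi if rot is not None else np.zeros(3)
    return d,w
def show(p,rot=None):
    d,w=inc(p,rot);print('shift',np.round(d,3),'turn',np.round(w,4))
E
python3 - <<'E'
from h import *
st=r.state();print({k:np.round(v,3) for k,v in st.items()})
print(Rt(st).as_matrix().round(3))
for n in('scene','top'):
    s=snap(n,n+'0.png');print(n,s['vertical_fov'],s['cx'],s['cy'],s['T'].round(3).tolist())
E
```

```text
pics
{'time_s': np.float64(0.0), 'qpos': array([ 1.415,  0.502, -0.427,  1.551,  0.221,  1.138, -0.21 ]), 'joint_vel': array([ 0.   , -0.001, -0.   , -0.002,  0.001,  0.   ,  0.001]), 'effort': array([ 0.0000e+00, -5.6952e+01, -5.8160e+00, -2.8094e+01,  1.1000e-02,
        1.2000e-02, -0.0000e+00]), 'eef_pos': array([ 0.264, -0.593,  0.23 ]), 'orientation': array([ 0.592,  0.386,  0.594, -0.385]), 'ft_force': array([-0.25 ,  1.351,  0.768]), 'moment': array([ 0.048, -0.023, -0.029]), 'gripper_width': np.float64(0.085)}
[[-0.001  0.914  0.407]
 [ 0.002  0.407 -0.914]
 [-1.     0.    -0.002]]
scene 57.41792209447617 325.1599980496603 236.91143840747225 [[-0.659, -0.537, 0.527, 0.012], [-0.753, 0.47, -0.461, 0.457], [0.0, -0.7, -0.714, 0.785], [0.0, 0.0, 0.0, 1.0]]
top 56.87438072523996 315.9998856431121 239.63146077337746 [[0.027, -0.996, 0.09, 0.413], [-1.0, -0.026, 0.008, 0.004], [-0.005, -0.09, -0.996, 1.265], [0.0, 0.0, 0.0, 1.0]]
```

View pics/scene0.png

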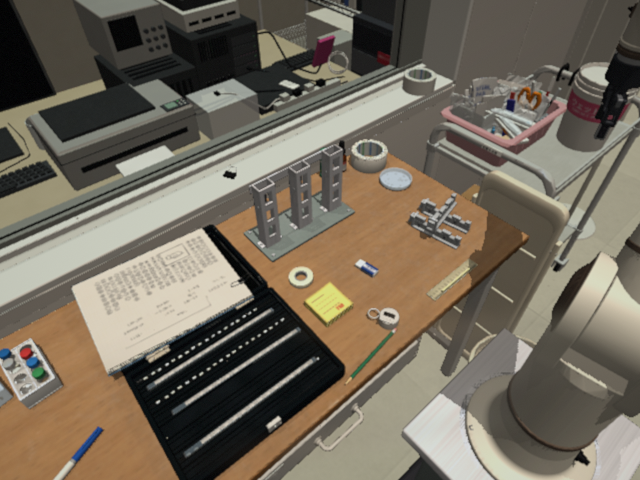

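View pics/top0.png

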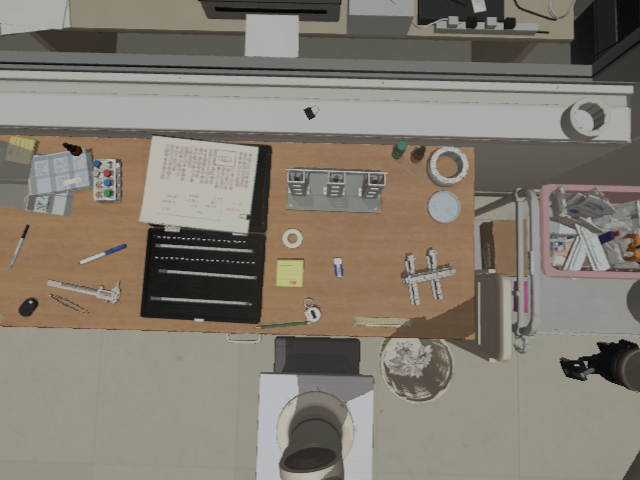

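The scene view shows the case with three strips at left, the rack with three uprights in the middle and the bracket pile at right. In the top view the pile is at about (428,277), the uprights at about (296/337/376,183) and the strips at rows 250, 275 and 302, columns 150-258.

```bash
python3 - <<'E'
from h import *
s=snap('top');P=pts(s)
for u,v in [(428,277),(405,282),(452,271),(410,257),(413,302),(432,250),(440,298)]: print('pile',u,v,P[v,u].round(3))
# strips
for a,b in [((155,245),(255,251)),((158,270),(257,276)),((150,298),(252,304))]:
    print('strip',ray(s,*a,.024).round(3),ray(s,*b,.024).round(3))
# uprights: points with z .15-.2
m=(P[...,2]>.165)&(P[...,2]<.2)&(P[...,0]>.45)&(P[...,0]<.8)&(abs(P[...,1])<.3)
n,l,st,c=cv2.connectedComponentsWithStats(m.astype(np.uint8))
for i in range(1,n):
    if st[i,4]>15:
        q=P[l==i];print('up',st[i],q.min(0).round(3),q.max(0).round(3))
m=(P[...,2]>.012)&(P[...,0]>.2)&(P[...,0]<.6)&(P[...,1]<-.17)&(P[...,1]>-.4)
q=P[m];print('pile',q.min(0).round(3),q.max(0).round(3)); 
for z0,z1 in((.035,.08),(.02,.034)):
    k=q[(q[:,2]>z0)&(q[:,2]<z1)];print(len(k),k.mean(0).round(3),np.percentile(k[:,2],[5,50,95]).round(3), cv2.minAreaRect((k[:,:2]*1000).astype(np.float32)))
cv2.imwrite('pics/topcrop.png',cv2.resize(s['image'][230:320,385:475],None,fx=6,fy=6,interpolation=cv2.INTER_CUBIC))
s=snap('scene')
cv2.imwrite('pics/scenecrop.png',np.hstack([cv2.resize(s['image'][185:255,400:480],None,fx=5,fy=5,interpolation=cv2.INTER_CUBIC),cv2.resize(s['image'][140:260,240:360],(350,350),interpolation=cv2.INTER_CUBIC)]))
E
```

```text
pile 428 277 [ 0.428 -0.292  0.062]
pile 405 282 [ 0.413 -0.23   0.063]
pile 452 271 [ 0.446 -0.358  0.059]
pile 410 257 [ 0.483 -0.249  0.033]
pile 413 302 [ 0.358 -0.264  0.007]
pile 432 250 [ 0.504 -0.31   0.035]
pile 440 298 [ 0.372 -0.333  0.031]
strip [0.498 0.466 0.024] [0.489 0.184 0.024]
strip [0.428 0.453 0.024] [0.419 0.175 0.024]
strip [0.35  0.471 0.024] [0.341 0.186 0.024]
up [286 169 101  19 563] [ 0.649 -0.157  0.165] [0.687 0.093 0.191]
pile [ 0.29  -0.377  0.012] [ 0.6   -0.185  0.112]
406 [ 0.441 -0.291  0.05 ] [0.035 0.05  0.066] ((445.3027038574219, -295.5159606933594), (129.71627807617188, 121.83363342285156), 63.2342529296875)
346 [ 0.43  -0.294  0.028] [0.021 0.029 0.034] ((474.72998046875, -298.9068908691406), (237.1597900390625, 126.70458221435547), 4.779735565185547)
```

View pics/scenecrop.png

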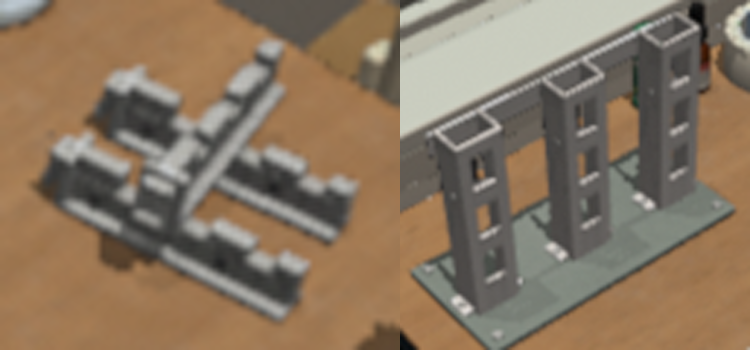

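Crops: bracket 1 lies across 2 and 3, with its heel towards +y. The heels of 2 and 3 point to +x, and the upright slots face the robot. Next I move over the pile for a close wrist view.

Request:
arm_command(increments=[-0.15, 0.8, -0.62, 0, 0, 0, -0.15, 0.8, -0.62, 0, 0, 0, -0.15, 0.8, -0.62, 0, 0, 0], claw=0)

```text
time_s: 0.45
eef_pos: [0.3092, -0.5145, 0.2438]
orientation: [0.595, 0.384, 0.595, -0.38]
ft_force: [1.6, 1.4, 0.6]
gripper_width: 0.0855
```

Request:
arm_command(increments=[-0.15, 0.8, -0.62, 0, 0, 0, -0.15, 0.8, -0.62, 0, 0, 0, -0.15, 0.8, -0.62, 0, 0, 0])

```text
time_s: 0.7
eef_pos: [0.3518, -0.4362, 0.2575]
orientation: [0.597, 0.383, 0.596, -0.376]
ft_force: [1.3, 0.6, -0.7]
gripper_width: 0.0852
```

Request:
arm_command(increments=[-0.15, 0.8, -0.62, 0, 0, 0, -0.15, 0.8, -0.62, 0, 0, 0, -0.15, 0.8, -0.62, 0, 0, 0])

```text
time_s: 0.95
eef_pos: [0.3937, -0.3571, 0.2718]
orientation: [0.6, 0.381, 0.597, -0.372]
ft_force: [1.6, 0.4, 0.2]
gripper_width: 0.0854
```

Request:
arm_command(increments=[-0.15, 0.5, -0.62, -0.444, 0, 0, -0.15, 0.5, -0.62, -0.444, 0, 0, -0.15, 0.5, -0.62, -0.444, 0, 0, -0.15, 0.5, -0.62, -0.444, 0, 0, -0.15, 0.5, -0.62, -0.444, 0, 0, -0.15, 0.5, -0.62, -0.444, 0, 0, -0.15, 0.5, -0.62, -0.444, 0, 0, -0.15, 0.5, -0.62, -0.444, 0, 0, -0.15, 0.5, -0.62, -0.444, 0, 0, -0.15, 0.5, -0.62, -0.444, 0, 0, -0.15, 0.5, -0.62, -0.444, 0, 0, -0.15, 0.5, -0.62, -0.444, 0, 0])

```text
time_s: 1.95
eef_pos: [0.4081, -0.2952, 0.2844]
orientation: [0.704, -0.096, 0.697, 0.101]
ft_force: [-0.3, -0.2, -0.0]
gripper_width: 0.0855
```

```bash
python3 - <<'E'
from h import *
s=snap('wrist','w1.png');st=r.state();print(st['time_s'],st['eef_pos'].round(4),st['qpos'].round(2));print(Rt().as_matrix().round(3));print(s['vertical_fov'],s['cx'],s['cy'],s['T'].round(3))
E
```

```text
2.0 [ 0.4081 -0.2953  0.2844] [ 1.28  0.23 -0.8   1.84  0.17  1.14  0.7 ]
[[ 0.009 -0.273  0.962]
 [ 0.008  0.962  0.273]
 [-1.     0.006  0.011]]
67.0068577131594 319.9566431470535 233.4387460480381 [[ 0.961  0.262  0.084  0.388]
 [ 0.275 -0.928 -0.25  -0.231]
 [ 0.013  0.263 -0.965  0.427]
 [ 0.     0.     0.     1.   ]]
```

View pics/w1.png

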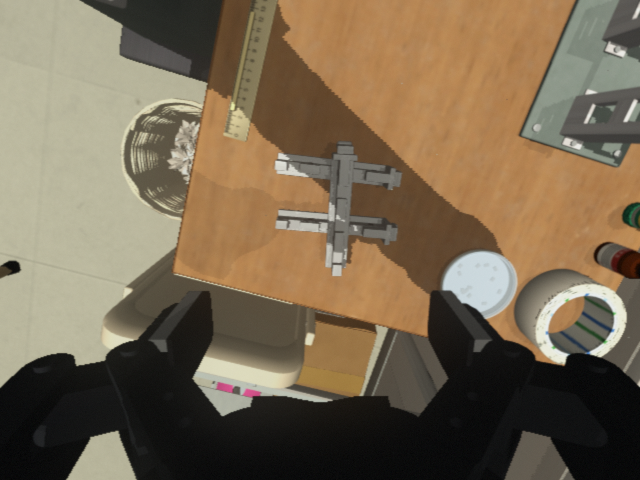

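Wrist view: bracket 1 runs from about (343,143) at the heel to (336,275) at the tip. Brackets 2 and 3 point right, with heels near x=395. I'll fit poses from depth.

```bash
cat >> h.py <<'E'
def fit(q,hookdir):
    """PCA axis of xy points oriented along hookdir; returns yaw deg, extents along axis, centre line offset"""
    c=q[:,:2].mean(0);w,v=np.linalg.eigh(np.cov((q[:,:2]-c).T));a=v[:,1]
    a=a*np.sign(a@hookdir);n=np.array([-a[1],a[0]]);t=(q[:,:2]-c)@a;o=(q[:,:2]-c)@n
    return c,a,n,t,o
E
python3 - <<'E'
from h import *
s=snap('wrist');P=pts(s)
box=(P[...,0]>.3)&(P[...,0]<.53)&(P[...,1]<-.17)&(P[...,1]>-.4)
import pickle;pickle.dump(P,open('P1.pkl','wb'))
def rep(name,m,hd):
    n,l,st,cc=cv2.connectedComponentsWithStats(m.astype(np.uint8))
    for i in range(1,n):
        if st[i,4]<60: continue
        q=P[l==i];c,a,nn,t,o=fit(q,hd)
        print(name,st[i],cc[i].round(0),'zmed',np.median(q[:,2]).round(4),'yaw',np.degrees(np.arctan2(a[1],a[0])).round(2),'tip',(c+a*t.min()).round(4),'heel',(c+a*t.max()).round(4),'len',np.ptp(t).round(4),'w',np.percentile(o,[2,98]).round(4))
rep('b1',box&(P[...,2]>.045)&(P[...,2]<.08),np.array([-.25,.97]))
for z in(.03,.035): pass
rep('b23',box&(P[...,2]>.018)&(P[...,2]<.042),np.array([1,0]))
print('table',np.median(P[(P[...,0]>.3)&(P[...,0]<.6)&(P[...,1]<-.1)&(P[...,1]>-.3)][:,2]))
m=box&(P[...,2]>.045)
print(P[m][:,2].min(),np.percentile(P[m][:,2],[10,30,50,70,90]).round(4))
E
```

```text
b1 [ 331  142   26  134 1530] [340. 202.] zmed 0.06 yaw 102.94 tip [ 0.4496 -0.3668] heel [ 0.4182 -0.2303] len 0.1401 w [-0.0078  0.0078]
b23 [ 274  152   64  116 1825] [313. 202.] zmed 0.0303 yaw -66.57 tip [ 0.3854 -0.2541] heel [ 0.4365 -0.3721] len 0.1286 w [-0.0425  0.0284]
b23 [ 341  161   61  107 1737] [370. 207.] zmed 0.0347 yaw -82.78 tip [ 0.4616 -0.2429] heel [ 0.4768 -0.3622] len 0.1203 w [-0.0287  0.033 ]
table 0.32665161568385415
0.045001028138707155 [0.3286 0.3523 0.3622 0.37   0.3805]
```

```bash
python3 - <<'E'
from h import *
import pickle;P=pickle.load(open('P1.pkl','rb'))
q=P[(P[...,0]>.3)&(P[...,0]<.53)&(P[...,1]<-.17)&(P[...,1]>-.4)&(P[...,2]>.055)&(P[...,2]<.063)]
a=np.radians(102.94);a=np.array([np.cos(a),np.sin(a)]);n=np.array([-a[1],a[0]]);g=np.array([.4333,-.2961])
t=(q[:,:2]-g)@a;o=(q[:,:2]-g)@n
h=np.histogram(t,np.arange(-.08,.08,.004));print([(round(x,3),k) for x,k in zip(h[1],h[0])])
for lo in(-.074,-.03,-.01):
    k=(t>lo)&(t<lo+.02);print(lo,o[k].min().round(4),o[k].max().round(4),np.median(o[k]).round(4))
show([.4333,-.2961,.037],down(np.radians(12.94)))
E
```

```text
[(np.float64(-0.08), np.int64(0)), (np.float64(-0.076), np.int64(8)), (np.float64(-0.072), np.int64(31)), (np.float64(-0.068), np.int64(33)), (np.float64(-0.064), np.int64(43)), (np.float64(-0.06), np.int64(0)), (np.float64(-0.056), np.int64(0)), (np.float64(-0.052), np.int64(0)), (np.float64(-0.048), np.int64(17)), (np.float64(-0.044), np.int64(40)), (np.float64(-0.04), np.int64(32)), (np.float64(-0.036), np.int64(34)), (np.float64(-0.032), np.int64(38)), (np.float64(-0.028), np.int64(40)), (np.float64(-0.024), np.int64(1)), (np.float64(-0.02), np.int64(0)), (np.float64(-0.016), np.int64(0)), (np.float64(-0.012), np.int64(21)), (np.float64(-0.008), np.int64(37)), (np.float64(-0.004), np.int64(38)), (np.float64(0.0), np.int64(40)), (np.float64(0.004), np.int64(38)), (np.float64(0.008), np.int64(41)), (np.float64(0.012), np.int64(0)), (np.float64(0.016), np.int64(0)), (np.float64(0.02), np.int64(0)), (np.float64(0.024), np.int64(2)), (np.float64(0.028), np.int64(0)), (np.float64(0.032), np.int64(0)), (np.float64(0.036), np.int64(4)), (np.float64(0.04), np.int64(3)), (np.float64(0.044), np.int64(0)), (np.float64(0.048), np.int64(0)), (np.float64(0.052), np.int64(4)), (np.float64(0.056), np.int64(56)), (np.float64(0.06), np.int64(63)), (np.float64(0.064), np.int64(14)), (np.float64(0.068), np.int64(0)), (np.float64(0.072), np.int64(0))]
-0.074 -0.0053 0.0047 -0.0001
-0.03 -0.0052 0.0045 0.0003
-0.01 -0.0055 0.0046 -0.0003
shift [ 3.095 -0.113  0.267] turn [ 0.0146  0.0035 -0.0019]
```

Request:
arm_command(increments=[0.8, -0.113, 0.267, 0.0146, 0.0035, -0.002, 0.8, -0.113, 0.267, 0.0146, 0.0035, -0.002, 0.8, -0.113, 0.267, 0.0146, 0.0035, -0.002, 0.8, -0.113, 0.267, 0.0146, 0.0035, -0.002])

```text
time_s: 2.38
eef_pos: [0.4311, -0.2967, 0.2196]
orientation: [0.702, -0.079, 0.703, 0.081]
ft_force: [0.8, -0.1, 1.4]
gripper_width: 0.0852
```

Request:
arm_command(increments=[0.8, 0, 0, 0, 0, 0, 0.8, 0, 0, 0, 0, 0, 0.8, 0, 0, 0, 0, 0, 0.8, 0, 0, 0, 0, 0])

```text
time_s: 2.72
eef_pos: [0.4308, -0.2967, 0.1566]
orientation: [0.702, -0.079, 0.703, 0.081]
ft_force: [0.0, 0.3, 1.3]
gripper_width: 0.0854
```

Request:
arm_command(increments=[0.8, 0, 0, 0, 0, 0, 0.8, 0, 0, 0, 0, 0, 0.8, 0, 0, 0, 0, 0, 0.8, 0, 0, 0, 0, 0])

```text
time_s: 3.05
eef_pos: [0.4315, -0.2971, 0.0943]
orientation: [0.702, -0.079, 0.703, 0.081]
ft_force: [0.1, 0.6, -0.2]
gripper_width: 0.0852
```

```bash
python3 - <<'E'
from h import *
st=r.state();print(st['time_s'],st['eef_pos'].round(4),st['ft_force'].round(2))
show([.4333,-.2961,.037],down(np.radians(12.94)))
E
```

```text
3.05 [ 0.4315 -0.2971  0.0943] [ 0.12  0.55 -0.2 ]
shift [0.717 0.005 0.025] turn [ 0.0001 -0.0003 -0.0007]
```

Request:
arm_command(increments=[0.717, 0.005, 0.025, 0, 0, 0, 0.717, 0.005, 0.025, 0, 0, 0, 0.717, 0.005, 0.025, 0, 0, 0, 0.717, 0.005, 0.025, 0, 0, 0, 0.717, 0.005, 0.025, 0, 0, 0])

```text
time_s: 3.47
eef_pos: [0.4349, -0.297, 0.0393]
orientation: [0.703, -0.08, 0.702, 0.08]
ft_force: [0.7, 0.2, 0.6]
gripper_width: 0.0856
```

Request:
arm_command(increments=[0, 0, 0, 0, 0, 0, 0, 0, 0, 0, 0, 0, 0, 0, 0, 0, 0, 0, 0, 0, 0, 0, 0, 0, 0, 0, 0, 0, 0, 0, 0, 0, 0, 0, 0, 0, 0, 0, 0, 0, 0, 0, 0, 0, 0, 0, 0, 0, 0, 0, 0, 0, 0, 0], claw=1, squeeze=50)

```text
time_s: 4.22
eef_pos: [0.435, -0.297, 0.0394]
orientation: [0.703, -0.08, 0.702, 0.08]
ft_force: [-0.4, 0.2, 3.7]
gripper_width: 0.0086
```

Request:
arm_command(increments=[-0.1, 0, 0, 0, 0, 0, -0.2, 0, 0, 0, 0, 0, -0.3, 0, 0, 0, 0, 0, -0.5, 0, 0, 0, 0, 0, -0.7, 0, 0, 0, 0, 0, -1.0, 0, 0, 0, 0, 0, -1.0, 0, 0, 0, 0, 0])

```text
time_s: 4.8
eef_pos: [0.4376, -0.2982, 0.1239]
orientation: [0.705, -0.082, 0.7, 0.078]
ft_force: [1.9, -0.5, 0.2]
gripper_width: 0.0088
```

Request:
arm_command(increments=[-1.0, 0, 0, 0, 0, 0, -1.0, 0, 0, 0, 0, 0, -1.0, 0, 0, 0, 0, 0, -1.0, 0, 0, 0, 0, 0])

```text
time_s: 5.13
eef_pos: [0.4389, -0.299, 0.2068]
orientation: [0.706, -0.083, 0.699, 0.076]
ft_force: [-0.7, -1.0, -1.3]
gripper_width: 0.0089
```

```bash
python3 - <<'E'
from h import *
st=r.state();print(st['time_s'],st['eef_pos'].round(4),st['ft_force'].round(2),st['gripper_width'])
s=snap('top','t2.png');P=pts(s)
w=snap('wrist','w2.png')
f=lambda m:m
im=np.hstack([cv2.resize(s['image'][220:320,380:480],(400,400)),cv2.resize(w['image'],(400,300))[:300].repeat(1,0) if 0 else cv2.copyMakeBorder(cv2.resize(w['image'],(400,300)),0,100,0,0,0)])
cv2.imwrite('pics/c2.png',im)
# rack from top depth
m=(P[...,2]>.165)&(P[...,2]<.2)&(P[...,0]>.6)&(P[...,0]<.73)&(P[...,1]>-.2)&(P[...,1]<.15)
q=P[m];c,a,n,t,o=fit(q,np.array([0,1.]))
print('rack yaw',np.degrees(np.arctan2(a[1],a[0])),c,t.min(),t.max(),np.percentile(o,[1,50,99]))
h=np.histogram(t,np.arange(-.14,.14,.005));print(h[0])
q=P[(P[...,2]<.04)&(P[...,2]>.018)&(P[...,0]>.33)&(P[...,0]<.55)&(P[...,1]>-.38)&(P[...,1]<-.2)];print('left in pile',len(q))
E
```

```text
5.1333 [ 0.4389 -0.299   0.2068] [-0.72 -0.96 -1.28] 0.008883491052197138
rack yaw 89.18217193324004 [ 0.671891   -0.03345848] -0.12365242983806123 0.12608580700055996 [-0.01401661 -0.00951256  0.02155092]
[ 0  0  0  5 32 15 15 12 12 13 12 11 29  6  6  6  7  7  7  6  6  7  6  5
 27 11 11 13 12 13 14 17 20  6  6  6  6  6  6  6  6  6  8  7 26 15 12 14
 13 12 13 20 18  3  0  0]
left in pile 432
```

View pics/c2.png

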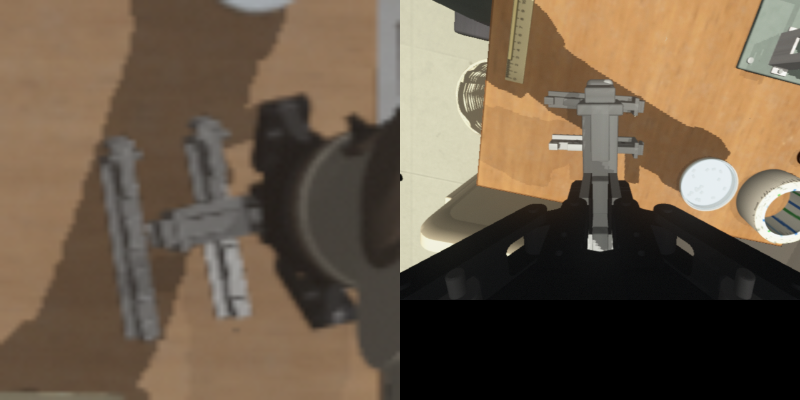

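Bracket 1 is held centrally (left crop) and the two beneath are still in place. Next I carry it towards the right upright while turning.

Request:
arm_command(increments=[0, 0.84, 0.91, 0.285, 0, 0, 0, 0.84, 0.91, 0.285, 0, 0, 0, 0.84, 0.91, 0.285, 0, 0, 0, 0.84, 0.91, 0.285, 0, 0, 0, 0.84, 0.91, 0.285, 0, 0, 0, 0.84, 0.91, 0.285, 0, 0, 0, 0.84, 0.91, 0.285, 0, 0, 0, 0.84, 0.91, 0.285, 0, 0])

```text
time_s: 5.9
eef_pos: [0.4907, -0.2154, 0.2013]
orientation: [0.668, 0.234, 0.666, -0.235]
ft_force: [-0.1, -0.4, -0.8]
gripper_width: 0.0092
```

```bash
python3 - <<'E'
from h import *
show([.53,-.134,.21],down(np.radians(-90.8)));print(r.state()['eef_pos'])
E
```

```text
shift [-0.111  1.101 -0.253] turn [ 2.895e-01  1.100e-03 -2.000e-04]
[ 0.49073308 -0.21540817  0.20126068]
```

Request:
arm_command(increments=[-0.111, 1.0, -0.253, 0.289, 0.001, 0, -0.111, 1.0, -0.253, 0.289, 0.001, 0, -0.111, 1.0, -0.253, 0.289, 0.001, 0, -0.111, 1.0, -0.253, 0.289, 0.001, 0, -0.111, 1.0, -0.253, 0.289, 0.001, 0, -0.111, 1.0, -0.253, 0.289, 0.001, 0, -0.111, 1.0, -0.253, 0.289, 0.001, 0, -0.111, 1.0, -0.253, 0.289, 0.001, 0, -0.111, 1.0, -0.253, 0.289, 0.001, 0, -0.111, 1.0, -0.253, 0.289, 0.001, 0])

```text
time_s: 6.73
eef_pos: [0.5238, -0.14, 0.2084]
orientation: [-0.497, -0.502, -0.498, 0.503]
ft_force: [-0.3, 0.0, -1.4]
gripper_width: 0.0089
```

```bash
python3 - <<'E'
from h import *
st=r.state();print(st['eef_pos'].round(4),st['qpos'].round(2))
s=snap('wrist','w3.png');P=pts(s)
import pickle;pickle.dump((P,s['image'],s['T'],s['cx'],s['cy'],fl(s)),open('P3.pkl','wb'))
E
```

```text
[ 0.5238 -0.14    0.2084] [ 0.59  0.34 -0.46  1.84  0.17  1.   -1.52]
```

View pics/w3.png

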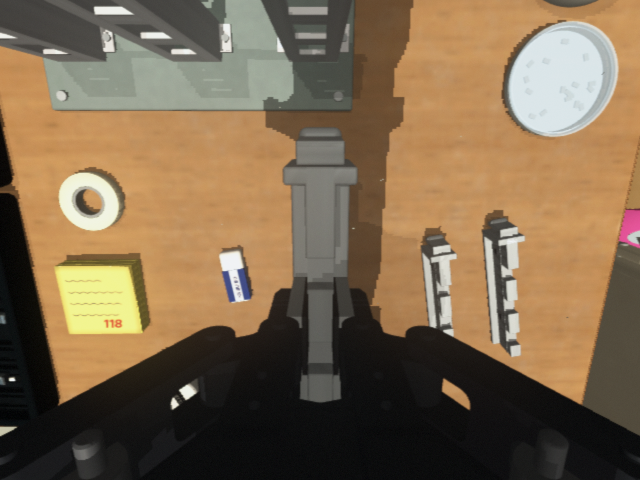

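Wrist view: the held bracket is at (320,130-400) with its heel and hook up. The right upright is straight ahead at (312,0-60), the middle and left ones are to its left, and brackets 2 and 3 lie at about (437,285) and (505,285). Next I fit the upright faces and the held bracket.

```bash
cat > rack.py <<'E'
from h import *
def held(P,tcp):
    # points of held bracket top surfaces in front of gripper
    m=(P[...,0]>tcp[0]+.015)&(P[...,0]<tcp[0]+.085)&(abs(P[...,1]-tcp[1])<.03)&(P[...,2]>tcp[2]-.02)&(P[...,2]<tcp[2]+.06)
    q=P[m];d=q-tcp
    for lo in np.arange(.016,.08,.006):
        k=(d[:,0]>lo)&(d[:,0]<lo+.006)
        if k.sum()>5:
            w=k&(d[:,2]>d[k,2].max()-.006)
            print('dx %.3f n%d ymid %.4f halfw %.4f ztop %.4f'%(lo,w.sum(),(d[w,1].max()+d[w,1].min())/2,np.ptp(d[w,1])/2,np.median(d[w,2])))
    print('xmax hook',d[:,0].max().round(4))
def front(P):
    m=(P[...,2]>.03)&(P[...,2]<.19)&(P[...,0]>.61)&(P[...,0]<.72)&(P[...,1]>-.2)&(P[...,1]<.15)
    q=P[m]
    for yc in(-.135,-.034,.066):
        k=q[abs(q[:,1]-yc)<.035]
        if len(k)<50: print(yc,'few',len(k));continue
        fx=np.percentile(k[:,0],[1,5,20,50]);f=k[k[:,0]<fx[1]+.004]
        print('up',yc,'n',len(k),'x pct',fx.round(4),'face y',f[:,1].min().round(4),f[:,1].max().round(4),'mid',((f[:,1].min()+f[:,1].max())/2).round(4),'z',f[:,2].min().round(3),f[:,2].max().round(3))
E
python3 - <<'E'
from rack import *
import pickle;P=pickle.load(open('P3.pkl','rb'))[0]
held(P,r.state()['eef_pos']);front(P)
E
```

```text
dx 0.016 n378 ymid 0.0000 halfw 0.0048 ztop 0.0120
dx 0.022 n67 ymid -0.0003 halfw 0.0048 ztop 0.0258
dx 0.028 n502 ymid -0.0001 halfw 0.0050 ztop 0.0259
dx 0.034 n519 ymid -0.0002 halfw 0.0049 ztop 0.0259
dx 0.040 n537 ymid -0.0003 halfw 0.0048 ztop 0.0259
dx 0.046 n551 ymid -0.0002 halfw 0.0049 ztop 0.0259
dx 0.052 n1378 ymid -0.0002 halfw 0.0119 ztop 0.0258
dx 0.058 n976 ymid -0.0002 halfw 0.0108 ztop 0.0219
dx 0.064 n339 ymid -0.0005 halfw 0.0080 ztop 0.0218
dx 0.070 n30 ymid -0.0005 halfw 0.0054 ztop 0.0025
xmax hook 0.0703
up -0.135 n 3413 x pct [0.6505 0.6507 0.6509 0.6511] face y -0.1556 -0.1134 mid -0.1345 z 0.03 0.162
up -0.034 n 6069 x pct [0.6517 0.6519 0.6522 0.6529] face y -0.0568 -0.0125 mid -0.0346 z 0.03 0.162
up 0.066 n 4267 x pct [0.653  0.6532 0.6537 0.6605] face y 0.043 0.0868 mid 0.0649 z 0.03 0.117
```

```bash
python3 - <<'E'
from h import *
print(Rt().as_matrix().round(4))
show([.574,-.1337,.147],down(np.radians(-90.7)))
E
```

```text
[[-1.700e-03  9.999e-01 -1.000e-02]
 [ 8.000e-04 -1.000e-02 -1.000e+00]
 [-1.000e+00 -1.700e-03 -8.000e-04]]
shift [ 0.77   0.625 -0.085] turn [ 0.0007 -0.0003  0.0005]
```

Request:
arm_command(increments=[0.77, 0.1, -0.085, 0.0007, 0, 0.0005, 0.77, 0.1, -0.085, 0.0007, 0, 0.0005, 0.77, 0.4, -0.085, 0.0007, 0, 0.0005, 0.77, 0.625, -0.085, 0.0007, 0, 0.0005, 0.77, 0.625, -0.085, 0.0007, 0, 0.0005, 0.77, 0.625, -0.085, 0.0007, 0, 0.0005])

```text
time_s: 7.28
eef_pos: [0.5742, -0.1333, 0.1462]
orientation: [0.497, 0.503, 0.498, -0.502]
ft_force: [0.2, 0.1, -0.5]
gripper_width: 0.0091
```

```bash
python3 - <<'E'
from rack import *
s=snap('wrist');st=r.state();P=pts(s);print(st['eef_pos'].round(4));held(P,st['eef_pos']);front(P)
show([.597,-.1337,.147],down(np.radians(-90.7)))
E
```

```text
[ 0.5733 -0.1335  0.1463]
dx 0.016 n383 ymid 0.0002 halfw 0.0048 ztop 0.0122
dx 0.022 n1 ymid 0.0019 halfw 0.0000 ztop 0.0250
dx 0.028 n478 ymid 0.0000 halfw 0.0050 ztop 0.0262
dx 0.034 n521 ymid -0.0000 halfw 0.0049 ztop 0.0262
dx 0.040 n523 ymid -0.0001 halfw 0.0048 ztop 0.0262
dx 0.046 n567 ymid -0.0000 halfw 0.0049 ztop 0.0262
dx 0.052 n1217 ymid -0.0001 halfw 0.0120 ztop 0.0262
dx 0.058 n597 ymid -0.0002 halfw 0.0118 ztop 0.0246
dx 0.064 n492 ymid -0.0002 halfw 0.0078 ztop 0.0222
dx 0.070 n142 ymid -0.0002 halfw 0.0070 ztop 0.0038
dx 0.076 n2457 ymid -0.0013 halfw 0.0212 ztop 0.0396
xmax hook 0.085
up -0.135 n 18734 x pct [0.6112 0.6161 0.6324 0.6536] face y -0.1454 -0.1215 mid -0.1335 z 0.139 0.174
up -0.034 n 18662 x pct [0.6519 0.6522 0.6557 0.6656] face y -0.0572 -0.0132 mid -0.0352 z 0.031 0.188
up 0.066 n 476 x pct [0.6531 0.6532 0.6534 0.6545] face y 0.0428 0.0813 mid 0.0621 z 0.03 0.078
shift [-0.01   0.296 -0.001] turn [ 0.0004 -0.0005  0.0005]
```

Request:
arm_command(increments=[-0.01, 0.08, 0.01, 0, 0, 0, -0.01, 0.16, 0.01, 0, 0, 0, -0.01, 0.22, 0.01, 0, 0, 0, -0.01, 0.26, 0.01, 0, 0, 0, -0.01, 0.28, 0.01, 0, 0, 0, -0.01, 0.28, 0.01, 0, 0, 0])

```text
time_s: 7.83
eef_pos: [0.5926, -0.1347, 0.1459]
orientation: [-0.495, -0.501, -0.5, 0.505]
ft_force: [-6.3, 0.3, 1.3]
gripper_width: 0.0092
```

```bash
python3 - <<'E'
from rack import *
st=r.state();P=pts(snap('wrist'));print(st['eef_pos'].round(4),st['ft_force'].round(2));held(P,st['eef_pos'])
show([.595,-.1343,.147],down(np.radians(-90.7)))
E
```

```text
[ 0.5926 -0.1347  0.1459] [-6.34  0.32  1.33]
dx 0.016 n382 ymid -0.0001 halfw 0.0048 ztop 0.0122
dx 0.022 n31 ymid -0.0004 halfw 0.0048 ztop 0.0257
dx 0.028 n502 ymid -0.0002 halfw 0.0050 ztop 0.0261
dx 0.034 n518 ymid -0.0003 halfw 0.0049 ztop 0.0262
dx 0.040 n540 ymid -0.0004 halfw 0.0048 ztop 0.0261
dx 0.046 n558 ymid -0.0004 halfw 0.0049 ztop 0.0261
dx 0.052 n1 ymid -0.0174 halfw 0.0000 ztop 0.0389
dx 0.058 n2286 ymid -0.0001 halfw 0.0212 ztop 0.0400
dx 0.064 n541 ymid -0.0001 halfw 0.0212 ztop 0.0398
dx 0.070 n555 ymid -0.0004 halfw 0.0212 ztop 0.0399
dx 0.076 n572 ymid -0.0003 halfw 0.0211 ztop 0.0398
xmax hook 0.085
shift [-0.014  0.029 -0.006] turn [ 0.0002 -0.0005  0.0027]
```

Request:
arm_command(increments=[0.04, 0.02, 0, 0, 0, 0.002, 0.08, 0.02, 0, 0, 0, 0.002, 0.12, 0.02, 0, 0, 0, 0.002, 0.15, 0.02, 0, 0, 0, 0.002, 0.165, 0.02, 0, 0, 0, 0.002, 0.165, 0.02, 0, 0, 0, 0.002])

```text
time_s: 8.38
eef_pos: [0.5926, -0.1349, 0.1321]
orientation: [-0.495, -0.502, -0.499, 0.504]
ft_force: [-5.2, -0.3, 2.3]
gripper_width: 0.0088
```

```bash
python3 - <<'E'
from rack import *
st=r.state();P=pts(snap('wrist','w4.png'));print(st['eef_pos'].round(4),st['ft_force'].round(2));held(P,st['eef_pos'])
E
```

```text
[ 0.5926 -0.1349  0.1321] [-5.23 -0.35  2.35]
dx 0.016 n392 ymid -0.0000 halfw 0.0048 ztop 0.0123
dx 0.022 n42 ymid -0.0004 halfw 0.0048 ztop 0.0259
dx 0.028 n495 ymid -0.0002 halfw 0.0049 ztop 0.0262
dx 0.034 n520 ymid -0.0003 halfw 0.0049 ztop 0.0262
dx 0.040 n540 ymid -0.0003 halfw 0.0048 ztop 0.0262
dx 0.046 n561 ymid -0.0003 halfw 0.0049 ztop 0.0262
dx 0.052 n597 ymid -0.0005 halfw 0.0118 ztop 0.0261
dx 0.058 n2983 ymid 0.0000 halfw 0.0211 ztop 0.0537
dx 0.064 n719 ymid -0.0001 halfw 0.0212 ztop 0.0536
dx 0.070 n774 ymid -0.0001 halfw 0.0211 ztop 0.0535
dx 0.076 n827 ymid -0.0001 halfw 0.0212 ztop 0.0535
xmax hook 0.085
```

Request:
arm_command(increments=[0, 0, 0, 0, 0, 0, 0, 0, 0, 0, 0, 0, 0, 0, 0, 0, 0, 0, 0, 0, 0, 0, 0, 0, 0, 0, 0, 0, 0, 0], claw=0.55)

```text
time_s: 8.85
eef_pos: [0.5932, -0.1348, 0.1324]
orientation: [-0.496, -0.502, -0.499, 0.504]
ft_force: [-0.5, -0.4, 0.7]
gripper_width: 0.0386
```

Request:
arm_command(increments=[-0.2, 0, 0, 0, 0, 0, -0.5, 0, 0, 0, 0, 0, -0.6, 0, 0, 0, 0, 0, -0.6, 0, 0, 0, 0, 0])

```text
time_s: 9.18
eef_pos: [0.5956, -0.1351, 0.1831]
orientation: [0.497, 0.503, 0.497, -0.503]
ft_force: [0.6, -0.1, 0.7]
gripper_width: 0.0382
```

Request:
arm_command(increments=[0, 0.5, 0, 0, 0, 0, 0, 0.5, 0, 0, 0, 0, 0, 0.5, 0, 0, 0, 0, 0, 0.5, 0, 0, 0, 0, 0, 0.5, 0, 0, 0, 0, 0, 0.5, 0, 0, 0, 0], claw=1)

```text
time_s: 9.68
eef_pos: [0.6348, -0.1357, 0.1829]
orientation: [-0.497, -0.503, -0.497, 0.503]
ft_force: [0.1, -0.6, -0.4]
gripper_width: -0.0001
```

```bash
python3 - <<'E'
from rack import *
st=r.state();s=snap('wrist','w5.png');print(st['time_s'],st['eef_pos'].round(4),st['ft_force'].round(2),st['gripper_width'])
show([.6325,-.1345,.163],down(np.radians(-90.7)))
E
```

```text
9.6833 [ 0.6348 -0.1357  0.1829] [ 0.09 -0.62 -0.37] -8.972429723677522e-05
shift [ 0.252 -0.031 -0.016] turn [ 0.0002  0.0001 -0.0002]
```

View pics/w5.png

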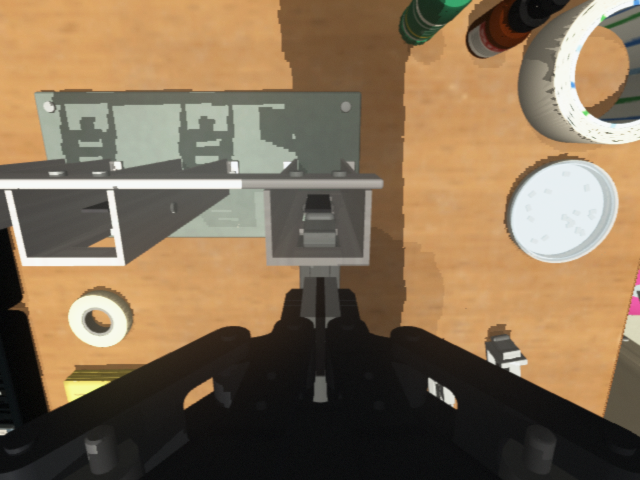

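The hook is through the slot (inside the upright at about (318,215)) and the closed fingers are above the heel. Next I push down.

Request:
arm_command(increments=[0.22, -0.03, -0.016, 0, 0, 0, 0.22, -0.03, -0.016, 0, 0, 0, 0.28, -0.03, -0.016, 0, 0, 0, 0.32, -0.03, -0.016, 0, 0, 0, 0.36, -0.03, -0.016, 0, 0, 0, 0.39, -0.03, -0.016, 0, 0, 0, 0.4, -0.03, -0.016, 0, 0, 0, 0.4, -0.03, -0.016, 0, 0, 0])

```text
time_s: 10.4
eef_pos: [0.6334, -0.1346, 0.1518]
orientation: [0.498, 0.503, 0.496, -0.502]
ft_force: [0.7, -0.5, 1.2]
gripper_width: 0.0001
```

```bash
python3 - <<'E'
from rack import *
st=r.state();print(st['time_s'],st['eef_pos'].round(4),st['ft_force'].round(2),st['gripper_width'])
E
```

```text
10.4 [ 0.6334 -0.1346  0.1518] [ 0.66 -0.55  1.2 ] 6.896541101001784e-05
```

Request:
arm_command(increments=[0.03, 0, 0, 0, 0, 0, 0.06, 0, 0, 0, 0, 0, 0.08, 0, 0, 0, 0, 0, 0.08, 0, 0, 0, 0, 0])

```text
time_s: 10.73
eef_pos: [0.6334, -0.1346, 0.1509]
orientation: [0.498, 0.503, 0.496, -0.503]
ft_force: [-14.3, 2.2, 32.8]
gripper_width: -0.0001
```

Request:
arm_command(increments=[-0.3, 0, 0, 0, 0, 0, -0.8, 0, 0, 0, 0, 0, -0.8, 0, 0, 0, 0, 0, -0.8, 0, 0, 0, 0, 0], claw=0)

```text
time_s: 11.07
eef_pos: [0.6352, -0.1346, 0.2182]
orientation: [0.5, 0.504, 0.494, -0.502]
ft_force: [-0.0, -0.1, -0.6]
gripper_width: 0.0482
```

Request:
arm_command(increments=[-0.2, -1, 0, 0, 0, 0, -0.2, -1, 0, 0, 0, 0, -0.2, -1, 0, 0, 0, 0, -0.2, -1, 0, 0, 0, 0])

```text
time_s: 11.4
eef_pos: [0.5527, -0.1341, 0.2326]
orientation: [0.499, 0.504, 0.494, -0.503]
ft_force: [0.4, -0.7, 0.1]
gripper_width: 0.0854
```

Request:
arm_command(increments=[0, -0.3, 1, 0, 0, 0, 0, -0.3, 1, 0, 0, 0, 0, -0.3, 1, 0, 0, 0, 0, -0.3, 1, 0, 0, 0])

```text
time_s: 11.73
eef_pos: [0.5269, -0.218, 0.2319]
orientation: [-0.498, -0.505, -0.492, 0.505]
ft_force: [0.6, 0.6, 0.8]
gripper_width: 0.0851
```

```bash
python3 - <<'E'
from rack import *
st=r.state();print(st['time_s'],st['eef_pos'].round(4),st['qpos'].round(2))
s=snap('wrist','w6.png');P=pts(s)
import pickle;pickle.dump(P,open('P6.pkl','wb'))
box=(P[...,0]>.3)&(P[...,0]<.53)&(P[...,1]<-.17)&(P[...,1]>-.4)&(P[...,2]>.018)&(P[...,2]<.045)
n,l,sta,cc=cv2.connectedComponentsWithStats(box.astype(np.uint8))
for i in range(1,n):
    if sta[i,4]<60: continue
    q=P[l==i];c,a,nn,t,o=fit(q,np.array([1.,0]));print(sta[i],'yaw',np.degrees(np.arctan2(a[1],a[0])).round(2),'tip',(c+a*t.min()).round(4),'heel',(c+a*t.max()).round(4),np.ptp(t).round(4),np.percentile(o,[2,98]).round(4))
q=P[(P[...,2]>.1)&(P[...,2]<.17)&(P[...,0]>.5)&(P[...,0]<.65)&(abs(P[...,1]+.134)<.012)]
for lo in np.arange(.52,.65,.008):
    k=q[(q[:,0]>lo)&(q[:,0]<lo+.008)]
    if len(k)>5: print(round(lo,3),len(k),np.percentile(k[:,2],[50,97]).round(4),end=' ')
E
```

```text
11.7333 [ 0.5269 -0.218   0.2319] [ 0.69  0.35 -0.43  1.76  0.17  1.06 -1.39]
[ 401  221   30  127 1443] yaw 9.94 tip [ 0.371  -0.3338] heel [ 0.5078 -0.3098] 0.1389 [-0.0097  0.0101]
[ 342  238   35  124 1427] yaw 9.25 tip [ 0.3539 -0.2728] heel [ 0.4918 -0.2503] 0.1397 [-0.0094  0.0092]
0.52 358 [0.1373 0.1442] 0.528 452 [0.1352 0.1442] 0.536 376 [0.1321 0.1364] 0.544 380 [0.1329 0.1445] 0.552 444 [0.1381 0.145 ] 0.56 450 [0.1383 0.1451] 0.568 442 [0.1349 0.1446] 0.576 406 [0.1344 0.1375] 0.584 486 [0.1406 0.1456] 0.592 492 [0.1398 0.1458] 0.6 471 [0.1367 0.1458] 0.608 467 [0.1355 0.1383] 0.616 585 [0.1373 0.1522] 0.624 611 [0.146  0.1525] 0.632 630 [0.1464 0.1526] 0.64 808 [0.151  0.1531] 0.648 156 [0.1519 0.1531]
```

View pics/w6.png

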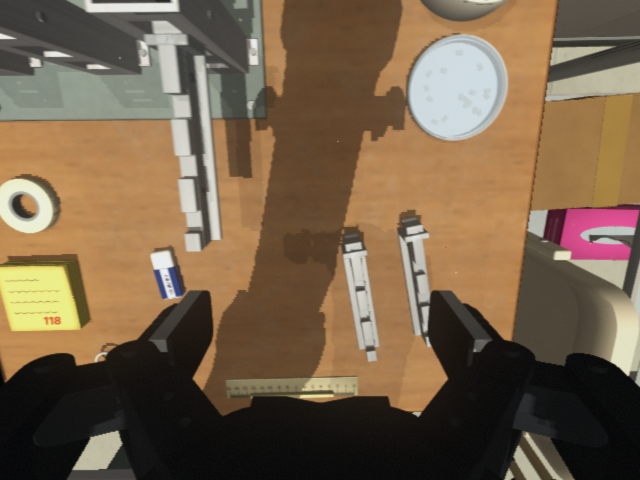

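Bracket 1 sits home in the right upright (heel top at z 0.1525, expected 0.152). Brackets 3 and 2 are at (360,300) and (415,285), undisturbed. Next I take bracket 3 with a half-open gripper, because its neighbour is 60 mm away.

```bash
python3 - <<'E'
from h import *
import pickle;P=pickle.load(open('P6.pkl','rb'))
for g,y in(((.4253,-.2612),9.25),((.4394-.0+.0025*.985,-.3218+.0004),9.94)):
    g=np.array(g);y=np.radians(y);a=np.array([np.cos(y),np.sin(y)]);n=np.array([-a[1],a[0]])
    q=P[(P[...,2]>.027)&(P[...,2]<.033)&(np.hypot(P[...,0]-g[0],P[...,1]-g[1])<.09)]
    t=(q[:,:2]-g)@a;o=(q[:,:2]-g)@n;k=abs(o)<.02;t=t[k];o=o[k]
    print(g,np.histogram(t,np.arange(-.08,.08,.004))[0])
    for lo in(-.074,-.045,-.01):
        k=(t>lo)&(t<lo+.018);print(lo,k.sum(),o[k].min().round(4),o[k].max().round(4))
show([.4253,-.2612,.09],down(np.radians(-80.75)))
E
```

```text
[ 0.4253 -0.2612] [ 0  1 26 28 28 24  0  0  3 32 31 32 33 31 22  0  0  6 32 33 35 33 33 22
  0  0  0  1  0  1  0  1  0  0 48 62 51  0  0]
-0.074 107 -0.005 0.0049
-0.045 139 -0.0051 0.005
-0.01 139 -0.005 0.0049
[ 0.4418625 -0.3214   ] [ 0  0 11 10  8  2  0  0  3 10 21 20 21 26 15  0  0 10 34 33 40 35 40 17
  0  0  2  2  5  5  6  5  3  4 57 65 50  0  0]
-0.074 31 -0.0014 0.0023
-0.045 81 -0.0028 0.0031
-0.01 152 -0.0067 0.0036
shift [ 1.772 -1.282  0.588] turn [-0.0565  0.0014 -0.0017]
```

Request:
arm_command(increments=[0.3, -0.64, 0.294, 0, 0, 0, 0.88, -0.64, 0.294, 0, 0, 0, 0.88, -0.64, 0.294, 0, 0, 0, 0.88, -0.64, 0.294, 0, 0, 0], claw=0.5)

```text
time_s: 12.12
eef_pos: [0.4733, -0.2366, 0.1574]
orientation: [-0.496, -0.504, -0.496, 0.504]
ft_force: [-0.6, 0.2, 0.4]
gripper_width: 0.0428
```

Request:
arm_command(increments=[0.88, -0.64, 0.294, -0.0565, 0.001, -0.002, 0.88, -0.64, 0.294, -0.0565, 0.001, -0.002, 0.88, -0.64, 0.294, -0.0565, 0.001, -0.002, 0.88, -0.64, 0.294, -0.0565, 0.001, -0.002, 0.88, -0.64, 0.294, -0.0565, 0.001, -0.002])

```text
time_s: 12.53
eef_pos: [0.4238, -0.2587, 0.0879]
orientation: [0.536, 0.457, 0.541, -0.459]
ft_force: [1.2, 0.3, 0.6]
gripper_width: 0.0425
```

```bash
python3 - <<'E'
from h import *
st=r.state();print(st['time_s'],st['eef_pos'].round(4),st['gripper_width'])
show([.4253,-.2612,.0085],down(np.radians(-80.75)))
E
```

```text
12.5333 [ 0.4238 -0.2587  0.0879] 0.04252997763366306
shift [0.993 0.019 0.038] turn [ 0.     -0.0012  0.0018]
```

Request:
arm_command(increments=[0.5, 0.019, 0.038, 0, -0.001, 0.002, 0.9, 0.019, 0.038, 0, -0.001, 0.002, 0.99, 0.019, 0.038, 0, -0.001, 0.002, 0.99, 0.019, 0.038, 0, -0.001, 0.002, 0.99, 0.019, 0.038, 0, -0.001, 0.002])

```text
time_s: 12.95
eef_pos: [0.4276, -0.2608, 0.0102]
orientation: [0.54, 0.458, 0.538, -0.457]
ft_force: [0.6, -0.1, -0.2]
gripper_width: 0.0432
```

Request:
arm_command(increments=[0, 0, 0, 0, 0, 0, 0, 0, 0, 0, 0, 0, 0, 0, 0, 0, 0, 0, 0, 0, 0, 0, 0, 0, 0, 0, 0, 0, 0, 0, 0, 0, 0, 0, 0, 0, 0, 0, 0, 0, 0, 0], claw=1)

```text
time_s: 13.53
eef_pos: [0.4295, -0.2617, 0.0122]
orientation: [0.541, 0.459, 0.537, -0.457]
ft_force: [-0.6, -0.2, 7.4]
gripper_width: 0.0089
```

Request:
arm_command(increments=[-0.2, 0, 0, 0, 0, 0, -0.5, 0, 0, 0, 0, 0, -1.0, 0, 0, 0, 0, 0, -1.0, 0, 0, 0, 0, 0, -1.0, 0, 0, 0, 0, 0])

```text
time_s: 13.95
eef_pos: [0.4311, -0.2631, 0.0953]
orientation: [0.543, 0.459, 0.534, -0.457]
ft_force: [-0.4, -0.8, -0.7]
gripper_width: 0.0083
```

Request:
arm_command(increments=[-1.0, 0, 0, 0, 0, 0, -1.0, 0, 0, 0, 0, 0, -1.0, 0, 0, 0, 0, 0, -1.0, 0, 0, 0, 0, 0])

```text
time_s: 14.28
eef_pos: [0.4314, -0.2636, 0.1771]
orientation: [0.545, 0.459, 0.533, -0.457]
ft_force: [-1.1, -0.2, -1.1]
gripper_width: 0.0084
```

```bash
python3 - <<'E'
from rack import *
st=r.state();print(st['time_s'],st['eef_pos'].round(4),st['gripper_width'])
show([.53,-.0339,.21],down(np.radians(-90.7)))
E
```

```text
14.2833 [ 0.4314 -0.2636  0.1771] 0.008440268427667704
shift [-0.418  1.684 -2.631] turn [ 0.0553  0.0032 -0.0046]
```

Request:
arm_command(increments=[-0.42, 0.56, -0.87, 0, 0, 0, -0.42, 0.56, -0.87, 0, 0, 0, -0.42, 0.56, -0.87, 0, 0, 0, -0.42, 0.56, -0.87, 0, 0, 0])

```text
time_s: 14.62
eef_pos: [0.465, -0.1838, 0.2102]
orientation: [0.546, 0.458, 0.534, -0.455]
ft_force: [-0.7, 0.8, -1.3]
gripper_width: 0.0089
```

Request:
arm_command(increments=[0, 0.56, -0.87, 0, 0, 0, 0, 0.56, -0.87, 0, 0, 0, 0, 0.56, -0.87, 0, 0, 0, 0, 0.56, -0.87, 0, 0, 0])

```text
time_s: 14.95
eef_pos: [0.4973, -0.1046, 0.2084]
orientation: [0.546, 0.456, 0.536, -0.453]
ft_force: [0.4, -0.4, -0.9]
gripper_width: 0.0088
```

Request:
arm_command(increments=[0, 0.56, -0.88, 0.055, 0.003, -0.005, 0, 0.56, -0.88, 0.055, 0.003, -0.005, 0, 0.56, -0.88, 0.055, 0.003, -0.005, 0, 0.56, -0.88, 0.055, 0.003, -0.005, 0, 0.56, -0.88, 0.055, 0.003, -0.005])

```text
time_s: 15.37
eef_pos: [0.5281, -0.0285, 0.2068]
orientation: [0.498, 0.499, 0.502, -0.501]
ft_force: [-0.6, -1.1, -0.8]
gripper_width: 0.0094
```

```bash
python3 - <<'E'
from rack import *
s=snap('wrist','w7.png');st=r.state();P=pts(s);print(st['time_s'],st['eef_pos'].round(4));held(P,st['eef_pos']);front(P)
print(Rt().as_matrix().round(4))
show([.574,-.0339,.147],down(np.radians(-90.7)))
E
```

```text
15.4167 [ 0.528  -0.0295  0.207 ]
dx 0.016 n144 ymid 0.0012 halfw 0.0049 ztop 0.0092
dx 0.022 n327 ymid 0.0012 halfw 0.0047 ztop 0.0230
dx 0.028 n483 ymid 0.0010 halfw 0.0049 ztop 0.0230
dx 0.034 n493 ymid 0.0011 halfw 0.0050 ztop 0.0229
dx 0.040 n523 ymid 0.0012 halfw 0.0049 ztop 0.0229
dx 0.046 n988 ymid 0.0012 halfw 0.0118 ztop 0.0228
dx 0.052 n875 ymid 0.0012 halfw 0.0118 ztop 0.0219
dx 0.058 n631 ymid 0.0012 halfw 0.0079 ztop 0.0187
dx 0.064 n255 ymid 0.0011 halfw 0.0077 ztop 0.0008
xmax hook 0.0663
up -0.135 n 10870 x pct [0.6112 0.6163 0.6301 0.6507] face y -0.1408 -0.1223 mid -0.1315 z 0.116 0.153
up -0.034 n 3679 x pct [0.6517 0.6518 0.652  0.6523] face y -0.0557 -0.0135 mid -0.0346 z 0.03 0.172
up 0.066 n 6062 x pct [0.6529 0.6531 0.6533 0.654 ] face y 0.0434 0.0875 mid 0.0654 z 0.03 0.167
[[-6.0e-03  1.0e+00 -5.0e-04]
 [ 1.3e-03 -5.0e-04 -1.0e+00]
 [-1.0e+00 -6.0e-03 -1.3e-03]]
shift [0.746 0.579 0.055] turn [ 0.0037 -0.0004  0.0019]
```

Request:
arm_command(increments=[0.71, 0.1, 0.07, 0.004, 0, 0.002, 0.71, 0.2, 0.07, 0.004, 0, 0.002, 0.71, 0.5, 0.07, 0.004, 0, 0.002, 0.71, 0.63, 0.07, 0.004, 0, 0.002, 0.71, 0.63, 0.07, 0.004, 0, 0.002, 0.71, 0.63, 0.07, 0.004, 0, 0.002])

```text
time_s: 15.92
eef_pos: [0.5773, -0.0373, 0.149]
orientation: [-0.495, -0.504, -0.497, 0.504]
ft_force: [0.3, 0.4, -0.9]
gripper_width: 0.0086
```

```bash
python3 - <<'E'
from rack import *
s=snap('wrist');st=r.state();P=pts(s);print(st['eef_pos'].round(4));held(P,st['eef_pos']);front(P)
show([.5986,-.0351,.15],down(np.radians(-90.7)))
E
```

```text
[ 0.5769 -0.0369  0.1492]
dx 0.016 n161 ymid -0.0005 halfw 0.0049 ztop 0.0093
dx 0.022 n311 ymid -0.0007 halfw 0.0048 ztop 0.0231
dx 0.028 n471 ymid -0.0009 halfw 0.0049 ztop 0.0231
dx 0.034 n497 ymid -0.0009 halfw 0.0050 ztop 0.0231
dx 0.040 n525 ymid -0.0009 halfw 0.0049 ztop 0.0231
dx 0.046 n957 ymid -0.0011 halfw 0.0119 ztop 0.0230
dx 0.052 n836 ymid -0.0011 halfw 0.0117 ztop 0.0226
dx 0.058 n669 ymid -0.0012 halfw 0.0080 ztop 0.0188
dx 0.064 n268 ymid -0.0012 halfw 0.0079 ztop 0.0013
dx 0.070 n570 ymid 0.0022 halfw 0.0210 ztop 0.0365
dx 0.076 n1905 ymid 0.0022 halfw 0.0213 ztop 0.0367
xmax hook 0.085
up -0.135 n 27674 x pct [0.612  0.6203 0.6398 0.6594] face y -0.1407 -0.1221 mid -0.1314 z 0.115 0.153
up -0.034 n 19509 x pct [0.6114 0.6169 0.6348 0.6622] face y -0.0498 -0.0258 mid -0.0378 z 0.139 0.174
up 0.066 n 18273 x pct [0.6531 0.6535 0.658  0.6679] face y 0.0429 0.0866 mid 0.0647 z 0.031 0.188
shift [-0.01   0.271 -0.026] turn [-0.0009 -0.0002  0.0005]
```

Request:
arm_command(increments=[-0.01, 0, -0.042, 0, 0, 0, -0.01, 0, -0.042, 0, 0, 0, -0.01, 0.08, -0.042, 0, 0, 0, -0.01, 0.16, -0.042, 0, 0, 0, -0.01, 0.22, -0.042, 0, 0, 0, -0.01, 0.27, -0.042, 0, 0, 0, -0.01, 0.3, -0.042, 0, 0, 0, -0.01, 0.31, -0.042, 0, 0, 0])

```text
time_s: 16.63
eef_pos: [0.5982, -0.0339, 0.1485]
orientation: [-0.494, -0.501, -0.499, 0.506]
ft_force: [-11.0, 0.2, 2.5]
gripper_width: 0.0088
```

```bash
python3 - <<'E'
from rack import *
st=r.state();P=pts(snap('wrist'));print(st['eef_pos'].round(4),st['ft_force'].round(2));held(P,st['eef_pos'])
show([.5986,-.0335,.15],down(np.radians(-90.7)))
E
```

```text
[ 0.5982 -0.0339  0.1485] [-11.03   0.21   2.5 ]
dx 0.016 n114 ymid -0.0001 halfw 0.0049 ztop 0.0094
dx 0.022 n355 ymid -0.0002 halfw 0.0048 ztop 0.0232
dx 0.028 n471 ymid -0.0003 halfw 0.0050 ztop 0.0232
dx 0.034 n506 ymid -0.0004 halfw 0.0050 ztop 0.0231
dx 0.040 n525 ymid -0.0005 halfw 0.0050 ztop 0.0232
dx 0.046 n924 ymid -0.0006 halfw 0.0118 ztop 0.0230
dx 0.052 n2016 ymid -0.0009 halfw 0.0211 ztop 0.0373
dx 0.058 n483 ymid -0.0010 halfw 0.0212 ztop 0.0372
dx 0.064 n488 ymid -0.0010 halfw 0.0211 ztop 0.0372
dx 0.070 n527 ymid -0.0011 halfw 0.0212 ztop 0.0371
dx 0.076 n567 ymid -0.0012 halfw 0.0211 ztop 0.0372
xmax hook 0.085
shift [-0.02   0.005 -0.004] turn [-0.0008 -0.      0.0033]
```

Request:
arm_command(increments=[0.03, 0.02, 0, 0, 0, 0.002, 0.07, 0.02, 0, 0, 0, 0.002, 0.11, 0.02, 0, 0, 0, 0.002, 0.14, 0.02, 0, 0, 0, 0.002, 0.16, 0.02, 0, 0, 0, 0.002, 0.16, 0.02, 0, 0, 0, 0.002])

```text
time_s: 17.18
eef_pos: [0.598, -0.0337, 0.1347]
orientation: [-0.494, -0.502, -0.498, 0.506]
ft_force: [-5.0, 0.4, -0.3]
gripper_width: 0.0084
```

```bash
python3 - <<'E'
from rack import *
st=r.state();P=pts(snap('wrist'));print(st['eef_pos'].round(4),st['ft_force'].round(2));held(P,st['eef_pos'])
E
```

```text
[ 0.598  -0.0337  0.1347] [-4.96  0.35 -0.27]
dx 0.016 n131 ymid -0.0001 halfw 0.0049 ztop 0.0093
dx 0.022 n333 ymid -0.0002 halfw 0.0047 ztop 0.0231
dx 0.028 n469 ymid -0.0005 halfw 0.0049 ztop 0.0230
dx 0.034 n509 ymid -0.0004 halfw 0.0050 ztop 0.0230
dx 0.040 n524 ymid -0.0005 halfw 0.0050 ztop 0.0230
dx 0.046 n406 ymid -0.0006 halfw 0.0118 ztop 0.0229
dx 0.052 n2635 ymid -0.0012 halfw 0.0211 ztop 0.0511
dx 0.058 n643 ymid -0.0012 halfw 0.0213 ztop 0.0510
dx 0.064 n695 ymid -0.0012 halfw 0.0213 ztop 0.0510
dx 0.070 n727 ymid -0.0012 halfw 0.0211 ztop 0.0510
dx 0.076 n767 ymid -0.0014 halfw 0.0212 ztop 0.0510
xmax hook 0.085
```

Request:
arm_command(increments=[0, 0, 0, 0, 0, 0, 0, 0, 0, 0, 0, 0, 0, 0, 0, 0, 0, 0, 0, 0, 0, 0, 0, 0, 0, 0, 0, 0, 0, 0], claw=0.55)

```text
time_s: 17.65
eef_pos: [0.5985, -0.0337, 0.135]
orientation: [-0.495, -0.502, -0.498, 0.505]
ft_force: [-0.4, -0.4, -0.1]
gripper_width: 0.0387
```

Request:
arm_command(increments=[-0.2, 0, 0, 0, 0, 0, -0.5, 0, 0, 0, 0, 0, -0.6, 0, 0, 0, 0, 0, -0.6, 0, 0, 0, 0, 0])

```text
time_s: 17.98
eef_pos: [0.6011, -0.0336, 0.1857]
orientation: [-0.496, -0.503, -0.497, 0.504]
ft_force: [0.8, -0.1, 0.2]
gripper_width: 0.0382
```

Request:
arm_command(increments=[0, 0.42, 0, 0, 0, 0, 0, 0.42, 0, 0, 0, 0, 0, 0.42, 0, 0, 0, 0, 0, 0.42, 0, 0, 0, 0, 0, 0.42, 0, 0, 0, 0, 0, 0.42, 0, 0, 0, 0], claw=1)

```text
time_s: 18.48
eef_pos: [0.6339, -0.0341, 0.1852]
orientation: [-0.496, -0.503, -0.497, 0.504]
ft_force: [0.8, -0.3, 0.0]
gripper_width: 0.0003
```

```bash
python3 - <<'E'
from rack import *
st=r.state();print(st['time_s'],st['eef_pos'].round(4),st['ft_force'].round(2),st['gripper_width'])
show([.6335,-.0346,.151],down(np.radians(-90.7)))
E
```

```text
18.4833 [ 0.6339 -0.0341  0.1852] [ 0.83 -0.33  0.03] 0.00033627262250593984
shift [ 0.428 -0.004  0.006] turn [-0.0008  0.0002  0.0008]
```

Push down, with a short hold; then back off and look.

Request:
arm_command(increments=[0.25, 0, 0, 0, 0, 0, 0.25, 0, 0, 0, 0, 0, 0.31, 0, 0, 0, 0, 0, 0.35, 0, 0, 0, 0, 0, 0.39, 0, 0, 0, 0, 0, 0.42, 0, 0, 0, 0, 0, 0.44, 0, 0, 0, 0, 0, 0.45, 0, 0, 0, 0, 0, 0.45, 0, 0, 0, 0, 0])

```text
time_s: 19.23
eef_pos: [0.6347, -0.0341, 0.1515]
orientation: [-0.497, -0.503, -0.496, 0.504]
ft_force: [-4.0, -0.6, 10.2]
gripper_width: -0.0001
```

Request:
arm_command(increments=[0.04, 0, 0, 0, 0, 0, 0.04, 0, 0, 0, 0, 0])

```text
time_s: 19.4
eef_pos: [0.6348, -0.034, 0.1513]
orientation: [-0.497, -0.503, -0.496, 0.504]
ft_force: [-8.7, -0.2, 18.0]
gripper_width: -0.0
```

Request:
arm_command(increments=[-0.3, 0, 0, 0, 0, 0, -0.8, 0, 0, 0, 0, 0, -0.8, 0, 0, 0, 0, 0, -0.8, 0, 0, 0, 0, 0], claw=0)

```text
time_s: 19.73
eef_pos: [0.6369, -0.0336, 0.2186]
orientation: [0.499, 0.505, 0.494, -0.503]
ft_force: [-0.3, -0.6, -0.3]
gripper_width: 0.0483
```

Request:
arm_command(increments=[-0.2, -1, 0.3, 0, 0, 0, -0.2, -1, 0.3, 0, 0, 0, -0.2, -1, 0.3, 0, 0, 0, -0.2, -1, 0.3, 0, 0, 0])

```text
time_s: 20.07
eef_pos: [0.5542, -0.0579, 0.2336]
orientation: [0.498, 0.504, 0.494, -0.504]
ft_force: [0.5, 0.7, 0.9]
gripper_width: 0.0855
```

Request:
arm_command(increments=[0, -0.3, 1, 0, 0, 0, 0, -0.3, 1, 0, 0, 0, 0, -0.3, 1, 0, 0, 0, 0, -0.3, 1, 0, 0, 0])

```text
time_s: 20.4
eef_pos: [0.5284, -0.1412, 0.2331]
orientation: [-0.496, -0.505, -0.492, 0.506]
ft_force: [0.0, 1.3, 0.3]
gripper_width: 0.0855
```

Request:
arm_command(increments=[0, -0.5, 1, 0, 0, 0, 0, -0.5, 1, 0, 0, 0, 0, -0.5, 1, 0, 0, 0, 0, -0.5, 1, 0, 0, 0])

```text
time_s: 20.73
eef_pos: [0.4854, -0.2238, 0.2328]
orientation: [-0.495, -0.506, -0.49, 0.508]
ft_force: [-0.2, 0.2, 0.0]
gripper_width: 0.0856
```

```bash
cat >> rack.py <<'E'
def pile(P):
    box=(P[...,0]>.3)&(P[...,0]<.53)&(P[...,1]<-.17)&(P[...,1]>-.4)&(P[...,2]>.018)&(P[...,2]<.045)
    n,l,sta,cc=cv2.connectedComponentsWithStats(box.astype(np.uint8))
    for i in range(1,n):
        if sta[i,4]<200: continue
        q=P[l==i];c,a,nn,t,o=fit(q,np.array([1.,0]));m=c+a*((t.min()+t.max())/2+.0025)
        print('pile',sta[i],'yaw',np.degrees(np.arctan2(a[1],a[0])).round(2),'grip',m.round(4),np.ptp(t).round(4),np.percentile(o,[2,98]).round(4))
def home(P,yc):
    q=P[(P[...,2]>.1)&(P[...,2]<.17)&(P[...,0]>.5)&(P[...,0]<.652)&(abs(P[...,1]-yc)<.012)]
    print('home',yc,len(q))
    for lo in np.arange(.52,.65,.008):
        k=q[(q[:,0]>lo)&(q[:,0]<lo+.008)]
        if len(k)>5: t=k[k[:,2]>np.percentile(k[:,2],97)-.002];print(round(lo,3),np.percentile(k[:,2],97).round(4),end=' ')
    print()
E
python3 - <<'E'
from rack import *
st=r.state();print(st['time_s'],st['eef_pos'].round(4))
P=pts(snap('wrist','w8.png'));pile(P);home(P,-.134);home(P,-.034)
show([.4418,-.3214,.09],down(np.radians(-80.06)))
P=pts(snap('top'));home(P,-.134);home(P,-.034)
E
```

```text
20.7333 [ 0.4854 -0.2238  0.2328]
pile [ 396  178   35  133 1722] yaw 10.75 grip [ 0.442  -0.3219] 0.1388 [-0.0088  0.0093]
home -0.134 7400
0.52 0.1445 0.528 0.1444 0.536 0.1367 0.544 0.1447 0.552 0.1449 0.56 0.1452 0.568 0.1443 0.576 0.143 0.584 0.1456 0.592 0.1458 0.6 0.1458 0.608 0.1383 0.616 0.1521 0.624 0.1521 0.632 0.1308 
home -0.034 8791
0.52 0.1439 0.528 0.144 0.536 0.1363 0.544 0.1441 0.552 0.1446 0.56 0.1448 0.568 0.1444 0.576 0.1374 0.584 0.1435 0.592 0.142 0.6 0.1396 0.608 0.1371 0.616 0.135 0.624 0.1326 0.632 0.1309 
shift [ 1.791 -0.536  1.259] turn [-0.0634  0.0016 -0.0011]
home -0.134 436
0.52 0.1464 0.528 0.1443 0.536 0.1389 0.544 0.147 0.552 0.1481 0.56 0.1456 0.568 0.1411 0.576 0.1463 0.584 0.1456 0.592 0.1481 0.6 0.1456 0.608 0.1391 0.616 0.1538 0.624 0.1537 0.632 0.1543 0.64 0.1548 0.648 0.1662 
home -0.034 416
0.52 0.1471 0.528 0.1461 0.536 0.1376 0.544 0.1464 0.552 0.1457 0.56 0.1466 0.568 0.1436 0.576 0.1462 0.584 0.1461 0.592 0.1472 0.6 0.1495 0.608 0.1389 0.616 0.1519 0.624 0.1544 0.632 0.1537 0.64 0.1555 0.648 0.1627
```

Brackets 1 and 3 are both home. Now bracket 2.

Request:
arm_command(increments=[0.3, -0.268, 0.63, 0, 0, 0, 0.89, -0.268, 0.63, 0, 0, 0, 0.89, -0.268, 0.63, 0, 0, 0, 0.89, -0.268, 0.63, 0, 0, 0], claw=0.5)

```text
time_s: 21.17
eef_pos: [0.4633, -0.2676, 0.1582]
orientation: [-0.494, -0.505, -0.495, 0.506]
ft_force: [-0.4, 0.1, 0.2]
gripper_width: 0.0434
```

Request:
arm_command(increments=[0.89, -0.268, 0.63, -0.065, 0.001, -0.001, 0.89, -0.268, 0.63, -0.065, 0.001, -0.001, 0.89, -0.268, 0.63, -0.065, 0.001, -0.001, 0.89, -0.268, 0.63, -0.065, 0.001, -0.001, 0.89, -0.268, 0.63, -0.065, 0.001, -0.001])

```text
time_s: 21.58
eef_pos: [0.4427, -0.3159, 0.0878]
orientation: [0.542, 0.453, 0.545, -0.452]
ft_force: [0.1, 0.3, 0.0]
gripper_width: 0.0425
```

```bash
python3 - <<'E'
from h import *
st=r.state();print(st['time_s'],st['eef_pos'].round(4),st['gripper_width'])
show([.4405,-.3219,.0085],down(np.radians(-79.4)))
E
```

```text
21.5833 [ 0.4427 -0.3159  0.0878] 0.04253597582854155
shift [ 0.991 -0.038  0.074] turn [-0.0007 -0.0015  0.0007]
```

Request:
arm_command(increments=[0.5, -0.05, 0.074, 0, -0.001, 0.001, 0.9, -0.05, 0.074, 0, -0.001, 0.001, 0.97, -0.05, 0.074, 0, -0.001, 0.001, 0.97, -0.05, 0.074, 0, -0.001, 0.001, 0.97, -0.05, 0.074, 0, -0.001, 0.001])

```text
time_s: 22.0
eef_pos: [0.4421, -0.3213, 0.0122]
orientation: [0.545, 0.453, 0.543, -0.451]
ft_force: [0.0, 0.1, 0.4]
gripper_width: 0.0429
```

Request:
arm_command(increments=[0, 0, 0, 0, 0, 0, 0, 0, 0, 0, 0, 0, 0, 0, 0, 0, 0, 0, 0, 0, 0, 0, 0, 0, 0, 0, 0, 0, 0, 0, 0, 0, 0, 0, 0, 0, 0, 0, 0, 0, 0, 0], claw=1)

```text
time_s: 22.58
eef_pos: [0.444, -0.3221, 0.0145]
orientation: [0.546, 0.453, 0.542, -0.451]
ft_force: [0.1, 1.4, 8.8]
gripper_width: 0.0087
```

Request:
arm_command(increments=[-0.2, 0, 0, 0, 0, 0, -0.5, 0, 0, 0, 0, 0, -1.0, 0, 0, 0, 0, 0, -1.0, 0, 0, 0, 0, 0, -1.0, 0, 0, 0, 0, 0])

```text
time_s: 23.0
eef_pos: [0.4455, -0.3236, 0.0978]
orientation: [0.548, 0.453, 0.539, -0.451]
ft_force: [-0.5, 0.2, -1.5]
gripper_width: 0.0088
```

Request:
arm_command(increments=[-1.0, 0, 0, 0, 0, 0, -1.0, 0, 0, 0, 0, 0, -1.0, 0, 0, 0, 0, 0, -1.0, 0, 0, 0, 0, 0])

```text
time_s: 23.33
eef_pos: [0.4459, -0.3242, 0.1798]
orientation: [0.55, 0.453, 0.538, -0.451]
ft_force: [0.5, -0.2, -0.8]
gripper_width: 0.0087
```

```bash
python3 - <<'E'
from rack import *
st=r.state();print(st['time_s'],st['eef_pos'].round(4),st['gripper_width'])
show([.525,.066,.215],down(np.radians(-90.7)))
E
```

```text
23.3333 [ 0.4459 -0.3242  0.1798] 0.008739767978344675
shift [-0.469  1.87  -4.609] turn [ 0.0624  0.0032 -0.0046]
```

Request:
arm_command(increments=[-0.47, 0.37, -0.92, 0, 0, 0, -0.47, 0.37, -0.92, 0, 0, 0, -0.47, 0.37, -0.92, 0, 0, 0, -0.47, 0.37, -0.92, 0, 0, 0])

```text
time_s: 23.67
eef_pos: [0.4618, -0.2427, 0.2168]
orientation: [0.551, 0.452, 0.539, -0.449]
ft_force: [-0.7, -0.4, -1.7]
gripper_width: 0.0086
```

Request:
arm_command(increments=[0, 0.37, -0.92, 0, 0, 0, 0, 0.37, -0.92, 0, 0, 0, 0, 0.37, -0.92, 0, 0, 0, 0, 0.37, -0.92, 0, 0, 0])

```text
time_s: 24.0
eef_pos: [0.4763, -0.1628, 0.2148]
orientation: [0.551, 0.45, 0.541, -0.448]
ft_force: [-0.2, -0.6, -1.1]
gripper_width: 0.0091
```

Request:
arm_command(increments=[0, 0.37, -0.92, 0, 0, 0, 0, 0.37, -0.92, 0, 0, 0, 0, 0.37, -0.92, 0, 0, 0, 0, 0.37, -0.92, 0, 0, 0])

```text
time_s: 24.33
eef_pos: [0.4907, -0.084, 0.2132]
orientation: [0.551, 0.449, 0.542, -0.448]
ft_force: [0.6, -0.5, -0.5]
gripper_width: 0.0084
```

Request:
arm_command(increments=[0, 0.37, -0.92, 0, 0, 0, 0, 0.37, -0.92, 0, 0, 0, 0, 0.37, -0.92, 0, 0, 0, 0, 0.37, -0.92, 0, 0, 0])

```text
time_s: 24.67
eef_pos: [0.5052, -0.0059, 0.212]
orientation: [0.551, 0.448, 0.543, -0.447]
ft_force: [0.5, -1.6, -0.6]
gripper_width: 0.0085
```

Request:
arm_command(increments=[0, 0.37, -0.92, 0.062, 0.003, -0.005, 0, 0.37, -0.92, 0.062, 0.003, -0.005, 0, 0.37, -0.92, 0.062, 0.003, -0.005, 0, 0.37, -0.92, 0.062, 0.003, -0.005, 0, 0.37, -0.92, 0.062, 0.003, -0.005, 0, 0.37, -0.92, 0.062, 0.003, -0.005])

```text
time_s: 25.17
eef_pos: [0.5195, 0.0687, 0.211]
orientation: [0.498, 0.498, 0.502, -0.502]
ft_force: [0.7, -0.8, -0.4]
gripper_width: 0.009
```

```bash
python3 - <<'E'
from rack import *
s=snap('wrist','w9.png');st=r.state();P=pts(s);print(st['time_s'],st['eef_pos'].round(4));held(P,st['eef_pos']);front(P)
show([.58,.0658,.151],down(np.radians(-90.7)))
E
```

```text
25.2167 [0.5196 0.069  0.2112]
dx 0.016 n233 ymid -0.0000 halfw 0.0050 ztop 0.0069
dx 0.022 n229 ymid -0.0001 halfw 0.0048 ztop 0.0209
dx 0.028 n453 ymid -0.0000 halfw 0.0048 ztop 0.0208
dx 0.034 n473 ymid -0.0001 halfw 0.0047 ztop 0.0206
dx 0.040 n502 ymid -0.0000 halfw 0.0050 ztop 0.0206
dx 0.046 n780 ymid 0.0001 halfw 0.0119 ztop 0.0204
dx 0.052 n996 ymid -0.0001 halfw 0.0120 ztop 0.0201
dx 0.058 n789 ymid 0.0001 halfw 0.0079 ztop 0.0163
dx 0.064 n107 ymid 0.0000 halfw 0.0077 ztop 0.0007
xmax hook 0.0676
up -0.135 n 4249 x pct [0.6141 0.6509 0.6513 0.6566] face y -0.1565 -0.112 mid -0.1343 z 0.03 0.121
up -0.034 n 7874 x pct [0.6109 0.6148 0.6257 0.6446] face y -0.0389 -0.0211 mid -0.03 z 0.116 0.139
up 0.066 n 2688 x pct [0.6529 0.653  0.6532 0.6535] face y 0.0443 0.0865 mid 0.0654 z 0.03 0.142
shift [0.746 0.761 0.041] turn [ 0.0041 -0.0001  0.0025]
```

Request:
arm_command(increments=[0.735, 0.1, 0.03, 0.004, 0, 0.003, 0.735, 0.2, 0.03, 0.004, 0, 0.003, 0.735, 0.5, 0.03, 0.004, 0, 0.003, 0.735, 0.73, 0.03, 0.004, 0, 0.003, 0.735, 0.73, 0.03, 0.004, 0, 0.003, 0.735, 0.73, 0.03, 0.004, 0, 0.003, 0.735, 0.73, 0.03, 0.004, 0, 0.003])

```text
time_s: 25.8
eef_pos: [0.5767, 0.0653, 0.1516]
orientation: [0.497, 0.503, 0.497, -0.503]
ft_force: [0.4, 0.6, -1.2]
gripper_width: 0.0089
```

```bash
python3 - <<'E'
from rack import *
s=snap('wrist');st=r.state();P=pts(s);print(st['eef_pos'].round(4));held(P,st['eef_pos'])
show([.5985,.0659,.152],down(np.radians(-90.7)))
E
```

```text
[0.5766 0.0656 0.1517]
dx 0.016 n237 ymid -0.0003 halfw 0.0050 ztop 0.0070
dx 0.022 n228 ymid -0.0004 halfw 0.0048 ztop 0.0209
dx 0.028 n458 ymid -0.0005 halfw 0.0048 ztop 0.0210
dx 0.034 n472 ymid -0.0005 halfw 0.0049 ztop 0.0210
dx 0.040 n495 ymid -0.0007 halfw 0.0050 ztop 0.0209
dx 0.046 n783 ymid -0.0007 halfw 0.0119 ztop 0.0208
dx 0.052 n1063 ymid -0.0008 halfw 0.0120 ztop 0.0206
dx 0.058 n808 ymid -0.0007 halfw 0.0079 ztop 0.0168
dx 0.064 n58 ymid -0.0010 halfw 0.0076 ztop 0.0044
dx 0.076 n2349 ymid -0.0003 halfw 0.0211 ztop 0.0341
xmax hook 0.085
shift [-0.003  0.274 -0.007] turn [-0.0002  0.0001 -0.0002]
```

Request:
arm_command(increments=[-0.01, 0.08, -0.006, 0, 0, 0, -0.01, 0.16, -0.006, 0, 0, 0, -0.01, 0.22, -0.006, 0, 0, 0, -0.01, 0.26, -0.006, 0, 0, 0, -0.01, 0.29, -0.006, 0, 0, 0, -0.01, 0.3, -0.006, 0, 0, 0])

```text
time_s: 26.35
eef_pos: [0.5979, 0.0658, 0.1515]
orientation: [-0.496, -0.501, -0.498, 0.505]
ft_force: [-7.6, -0.4, 1.7]
gripper_width: 0.0085
```

```bash
python3 - <<'E'
from rack import *
st=r.state();P=pts(snap('wrist'));print(st['eef_pos'].round(4),st['ft_force'].round(2));held(P,st['eef_pos'])
show([.5985,.0659,.152],down(np.radians(-90.7)))
E
```

```text
[0.5979 0.0658 0.1515] [-7.62 -0.35  1.66]
dx 0.016 n214 ymid -0.0000 halfw 0.0050 ztop 0.0072
dx 0.022 n247 ymid -0.0001 halfw 0.0048 ztop 0.0211
dx 0.028 n457 ymid -0.0002 halfw 0.0048 ztop 0.0212
dx 0.034 n477 ymid -0.0001 halfw 0.0048 ztop 0.0212
dx 0.040 n504 ymid -0.0003 halfw 0.0050 ztop 0.0211
dx 0.046 n818 ymid -0.0005 halfw 0.0121 ztop 0.0211
dx 0.052 n1276 ymid -0.0005 halfw 0.0210 ztop 0.0344
dx 0.058 n958 ymid -0.0006 halfw 0.0211 ztop 0.0342
dx 0.064 n486 ymid -0.0007 halfw 0.0212 ztop 0.0342
dx 0.070 n501 ymid -0.0008 halfw 0.0211 ztop 0.0343
dx 0.076 n514 ymid -0.0008 halfw 0.0212 ztop 0.0343
xmax hook 0.085
shift [-0.007  0.008 -0.001] turn [-0.      0.0004  0.0018]
```

Request:
arm_command(increments=[0.03, 0.02, 0, 0, 0, 0.002, 0.07, 0.02, 0, 0, 0, 0.002, 0.11, 0.02, 0, 0, 0, 0.002, 0.14, 0.02, 0, 0, 0, 0.002, 0.17, 0.02, 0, 0, 0, 0.002, 0.17, 0.02, 0, 0, 0, 0.002])

```text
time_s: 26.9
eef_pos: [0.5977, 0.0661, 0.137]
orientation: [-0.497, -0.502, -0.497, 0.504]
ft_force: [-5.6, 0.1, -0.1]
gripper_width: 0.0084
```

```bash
python3 - <<'E'
from rack import *
st=r.state();P=pts(snap('wrist'));print(st['eef_pos'].round(4),st['ft_force'].round(2));held(P,st['eef_pos'])
E
```

```text
[0.5977 0.0661 0.137 ] [-5.59  0.05 -0.15]
dx 0.016 n234 ymid -0.0000 halfw 0.0050 ztop 0.0071
dx 0.022 n233 ymid -0.0001 halfw 0.0049 ztop 0.0209
dx 0.028 n455 ymid -0.0002 halfw 0.0048 ztop 0.0211
dx 0.034 n476 ymid -0.0001 halfw 0.0049 ztop 0.0210
dx 0.040 n505 ymid -0.0003 halfw 0.0050 ztop 0.0209
dx 0.046 n680 ymid -0.0002 halfw 0.0119 ztop 0.0209
dx 0.052 n1575 ymid -0.0008 halfw 0.0210 ztop 0.0489
dx 0.058 n1381 ymid -0.0009 halfw 0.0212 ztop 0.0488
dx 0.064 n628 ymid -0.0010 halfw 0.0211 ztop 0.0488
dx 0.070 n683 ymid -0.0011 halfw 0.0213 ztop 0.0487
dx 0.076 n734 ymid -0.0012 halfw 0.0212 ztop 0.0488
xmax hook 0.085
```

Request:
arm_command(increments=[0, 0, 0, 0, 0, 0, 0, 0, 0, 0, 0, 0, 0, 0, 0, 0, 0, 0, 0, 0, 0, 0, 0, 0, 0, 0, 0, 0, 0, 0], claw=0.55)

```text
time_s: 27.37
eef_pos: [0.5983, 0.066, 0.1373]
orientation: [-0.497, -0.502, -0.497, 0.504]
ft_force: [0.5, -1.5, 0.1]
gripper_width: 0.0386
```

Request:
arm_command(increments=[-0.2, 0, 0, 0, 0, 0, -0.5, 0, 0, 0, 0, 0, -0.6, 0, 0, 0, 0, 0, -0.6, 0, 0, 0, 0, 0])

```text
time_s: 27.7
eef_pos: [0.6005, 0.0666, 0.1879]
orientation: [0.498, 0.504, 0.496, -0.502]
ft_force: [-0.3, 0.3, 1.3]
gripper_width: 0.0385
```

Request:
arm_command(increments=[0, 0.43, 0.01, 0, 0, 0, 0, 0.43, 0.01, 0, 0, 0, 0, 0.43, 0.01, 0, 0, 0, 0, 0.43, 0.01, 0, 0, 0, 0, 0.43, 0.01, 0, 0, 0, 0, 0.43, 0.01, 0, 0, 0], claw=1)

```text
time_s: 28.2
eef_pos: [0.6341, 0.0655, 0.1877]
orientation: [0.498, 0.503, 0.496, -0.502]
ft_force: [0.1, 0.6, -0.2]
gripper_width: 0.0002
```

```bash
python3 - <<'E'
from rack import *
st=r.state();print(st['time_s'],st['eef_pos'].round(4),st['ft_force'].round(2),st['gripper_width'])
show([.635,.0654,.151],down(np.radians(-90.7)))
E
```

```text
28.2 [0.6341 0.0655 0.1877] [ 0.14  0.57 -0.23] 0.0002376726715229063
shift [0.458 0.01  0.001] turn [ 0.0002  0.0003 -0.0008]
```

Request:
arm_command(increments=[0.28, 0.01, 0, 0, 0, 0, 0.28, 0.01, 0, 0, 0, 0, 0.34, 0.01, 0, 0, 0, 0, 0.38, 0.01, 0, 0, 0, 0, 0.42, 0.01, 0, 0, 0, 0, 0.45, 0.01, 0, 0, 0, 0, 0.47, 0.01, 0, 0, 0, 0, 0.48, 0.01, 0, 0, 0, 0, 0.48, 0.01, 0, 0, 0, 0])

```text
time_s: 28.95
eef_pos: [0.6358, 0.0658, 0.1515]
orientation: [0.499, 0.504, 0.496, -0.502]
ft_force: [-3.4, -1.0, 9.3]
gripper_width: 0.0003
```

Request:
arm_command(increments=[0.04, 0, 0, 0, 0, 0, 0.04, 0, 0, 0, 0, 0])

```text
time_s: 29.12
eef_pos: [0.6359, 0.0658, 0.1513]
orientation: [0.499, 0.504, 0.495, -0.502]
ft_force: [-8.6, -1.7, 17.2]
gripper_width: -0.0003
```

Request:
arm_command(increments=[-0.3, 0, 0, 0, 0, 0, -0.8, 0, 0, 0, 0, 0, -0.8, 0, 0, 0, 0, 0, -0.8, 0, 0, 0, 0, 0], claw=0)

```text
time_s: 29.45
eef_pos: [0.6376, 0.0667, 0.2188]
orientation: [0.501, 0.505, 0.494, -0.5]
ft_force: [0.3, -0.0, -1.2]
gripper_width: 0.0483
```

Request:
arm_command(increments=[-0.3, -1, -0.3, 0, 0, 0, -0.3, -1, -0.3, 0, 0, 0, -0.3, -1, -0.3, 0, 0, 0, -0.3, -1, -0.3, 0, 0, 0])

```text
time_s: 29.78
eef_pos: [0.5557, 0.0929, 0.242]
orientation: [0.502, 0.504, 0.494, -0.5]
ft_force: [0.8, -0.7, 0.1]
gripper_width: 0.0855
```

Request:
arm_command(increments=[-0.3, -0.9, -0.9, 0, 0, 0, -0.3, -0.9, -0.9, 0, 0, 0, -0.3, -0.9, -0.9, 0, 0, 0, -0.3, -0.9, -0.9, 0, 0, 0])

```text
time_s: 30.12
eef_pos: [0.4815, 0.1704, 0.266]
orientation: [0.503, 0.503, 0.496, -0.497]
ft_force: [-0.2, 0.1, -0.1]
gripper_width: 0.0853
```

Request:
arm_command(increments=[-0.2, -0.7, -0.9, -0.49, 0, 0, -0.2, -0.7, -0.9, -0.49, 0, 0, -0.2, -0.7, -0.9, -0.49, 0, 0, -0.2, -0.7, -0.9, -0.49, 0, 0, -0.2, -0.7, -0.9, -0.49, 0, 0, -0.2, -0.7, -0.9, -0.49, 0, 0, -0.2, -0.7, -0.9, -0.49, 0, 0, -0.2, -0.7, -0.9, -0.49, 0, 0, -0.2, -0.7, -0.9, -0.49, 0, 0, -0.2, -0.7, -0.9, -0.49, 0, 0, -0.2, -0.7, -0.9, -0.49, 0, 0, -0.2, -0.7, -0.9, -0.49, 0, 0])

```text
time_s: 31.12
eef_pos: [0.4268, 0.2416, 0.2807]
orientation: [0.711, 0.026, 0.702, -0.026]
ft_force: [0.3, -0.7, -0.3]
gripper_width: 0.0856
```

```bash
python3 - <<'E'
from rack import *
st=r.state();print(st['time_s'],st['eef_pos'].round(4),st['qpos'].round(2))
s=snap('wrist','w10.png');P=pts(s)
import pickle;pickle.dump((P,s),open('P10.pkl','wb'))
P=pts(snap('top','t10.png'))
for y in(-.1345,-.0346,.0652): home(P,y)
E
```

```text
31.1167 [0.4268 0.2416 0.2807] [ 0.3   0.24 -1.    1.88  0.23  1.13 -0.86]
home -0.1345 428
0.52 0.1454 0.528 0.144 0.536 0.1378 0.544 0.1455 0.552 0.1473 0.56 0.1467 0.568 0.1401 0.576 0.1437 0.584 0.1474 0.592 0.1459 0.6 0.1465 0.608 0.1391 0.616 0.1551 0.624 0.1545 0.632 0.1561 0.64 0.1526 0.648 0.1649 
home -0.0346 413
0.52 0.1459 0.528 0.1448 0.536 0.1379 0.544 0.1448 0.552 0.1464 0.56 0.147 0.568 0.1452 0.576 0.1455 0.584 0.1484 0.592 0.1476 0.6 0.147 0.608 0.1402 0.616 0.1529 0.624 0.1544 0.632 0.153 0.64 0.1567 0.648 0.1677 
home 0.0652 393
0.52 0.1468 0.528 0.1452 0.536 0.1395 0.544 0.1446 0.552 0.1458 0.56 0.1468 0.568 0.1448 0.576 0.1391 0.584 0.1465 0.592 0.1478 0.6 0.1456 0.608 0.1406 0.616 0.1523 0.624 0.1539 0.632 0.1542 0.64 0.1537 0.648 0.1641
```

View pics/w10.png

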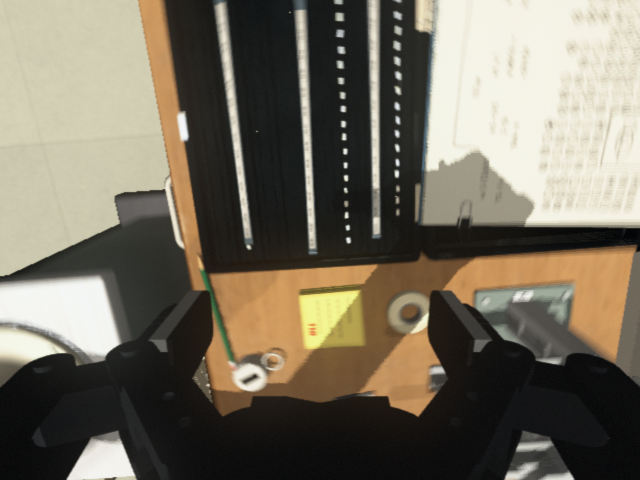

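All three brackets read as home. The wrist view shows three strips with near ends at about (250,247), (313,252) and (376,237); the far ends are cut off. Next I fit the strip lines.

```bash
cat > strips.py <<'E'
from h import *
def strips(s,z=.028,xlim=(.30,.53),ylim=(.15,.5),dark=60,minlen=.1):
    P=pts(s);g=s['image'].max(2)
    f=fl(s);v,u=np.mgrid[:480,:640];d=np.stack([(u-s['cx'])/f,(v-s['cy'])/f,np.ones_like(u)],-1)@s['T'][:3,:3].T
    o=s['T'][:3,3];Q=o+d*((z-o[2])/d[...,2:])   # plane at strip top
    m=(g>dark)&(Q[...,0]>xlim[0])&(Q[...,0]<xlim[1])&(Q[...,1]>ylim[0])&(Q[...,1]<ylim[1])
    n,l,st,c=cv2.connectedComponentsWithStats(m.astype(np.uint8),connectivity=8)
    out=[]
    for i in range(1,n):
        if st[i,4]<40: continue
        q=Q[l==i];cc,a,nn,t,oo=fit(q,np.array([0,1.]))
        if np.ptp(t)>minlen and np.ptp(oo)<.03: out.append((cc,a,cc+a*t.min(),cc+a*t.max(),np.ptp(t),np.percentile(oo,[3,97])));print('strip yaw',np.degrees(np.arctan2(a[1],a[0])).round(2),'near',out[-1][2].round(4),'far',out[-1][3].round(4),'len',np.ptp(t).round(4),'w',out[-1][5].round(4))
    return out
E
python3 - <<'E'
from strips import *
import pickle;P,s=pickle.load(open('P10.pkl','rb'))
print('wrist');strips(s);print('top');strips(snap('top'))
E
```

```text
wrist
strip yaw 89.26 near [0.3456 0.1872] far [0.3488 0.4384] len 0.2512 w [-0.0054  0.0054]
strip yaw 88.19 near [0.4172 0.1755] far [0.4254 0.4329] len 0.2576 w [-0.0052  0.0052]
strip yaw 88.88 near [0.4909 0.1889] far [0.4956 0.4281] len 0.2392 w [-0.0054  0.0054]
strip yaw 179.44 near [0.5292 0.1538] far [0.3    0.1561] len 0.2292 w [-0.0049  0.0049]
top
strip yaw 179.04 near [0.5286 0.1525] far [0.3008 0.1563] len 0.2279 w [-0.0048  0.0049]
strip yaw 87.97 near [0.4887 0.1913] far [0.4925 0.2984] len 0.1072 w [-0.0046  0.0046]
strip yaw 87.53 near [0.4149 0.1773] far [0.4201 0.2979] len 0.1208 w [-0.0046  0.0048]
```

```bash
python3 - <<'E'
from h import *
show([.4927,.2764,.06],down(np.radians(-1.1)))
E
```

```text
shift [2.769 0.5   0.757] turn [-0.0206  0.0038 -0.    ]
```

Request:
arm_command(increments=[0.92, 0.5, 0.757, -0.02, 0.004, 0, 0.92, 0.5, 0.757, -0.02, 0.004, 0, 0.92, 0.5, 0.757, -0.02, 0.004, 0, 0.92, 0.5, 0.757, -0.02, 0.004, 0, 0.92, 0.5, 0.757, -0.02, 0.004, 0], claw=0.6)

```text
time_s: 31.68
eef_pos: [0.4905, 0.2763, 0.2064]
orientation: [0.706, 0.008, 0.709, -0.009]
ft_force: [-0.6, 0.8, -0.6]
gripper_width: 0.0344
```

Request:
arm_command(increments=[0.92, 0, 0, 0, 0, 0, 0.92, 0, 0, 0, 0, 0, 0.92, 0, 0, 0, 0, 0, 0.92, 0, 0, 0, 0, 0])

```text
time_s: 32.02
eef_pos: [0.489, 0.2757, 0.1331]
orientation: [0.705, 0.008, 0.709, -0.009]
ft_force: [1.0, 0.4, 1.0]
gripper_width: 0.0341
```

```bash
python3 - <<'E'
from strips import *
st=r.state();print(st['time_s'],st['eef_pos'].round(4),st['gripper_width'])
s=snap('wrist','w11.png');strips(s,xlim=(.45,.52))
show([.4927,.2764,.022],down(np.radians(-1.1)))
E
```

```text
32.0167 [0.489  0.2757 0.1331] 0.034109841876194834
strip yaw 88.04 near [0.4906 0.189 ] far [0.4985 0.42  ] len 0.2312 w [-0.0045  0.0045]
shift [ 1.409 -0.005  0.034] turn [-0.0017 -0.001  -0.0002]
```

View pics/w11.png

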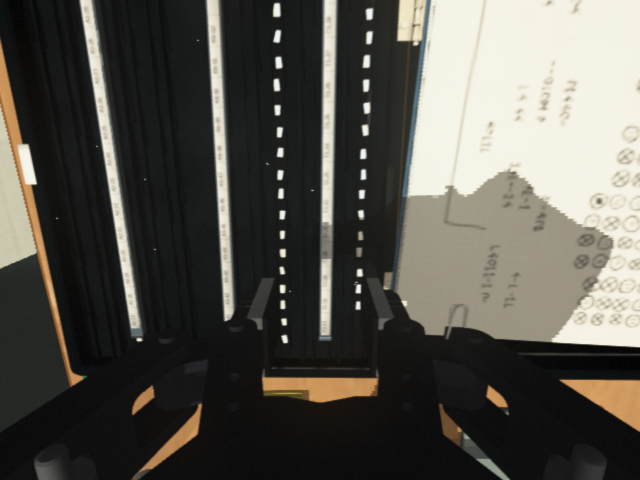

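The strip (at x≈325 px) is centred between the fingers. I descend on it.

Request:
arm_command(increments=[0.8, -0.005, 0.044, 0.001, -0.001, 0, 0.8, -0.005, 0.044, 0.001, -0.001, 0, 0.8, -0.005, 0.044, 0.001, -0.001, 0, 0.8, -0.005, 0.044, 0.001, -0.001, 0], squeeze=35)

```text
time_s: 32.4
eef_pos: [0.4944, 0.277, 0.0727]
orientation: [0.708, 0.01, 0.707, -0.009]
ft_force: [-0.0, 0.0, 0.9]
gripper_width: 0.0342
```

Request:
arm_command(increments=[0.3, 0, 0, 0, 0, 0, 0.55, 0, 0, 0, 0, 0, 0.63, 0, 0, 0, 0, 0, 0.63, 0, 0, 0, 0, 0, 0.63, 0, 0, 0, 0, 0])

```text
time_s: 32.82
eef_pos: [0.4955, 0.278, 0.0243]
orientation: [0.708, 0.011, 0.706, -0.009]
ft_force: [0.9, -0.4, 0.8]
gripper_width: 0.0345
```

```bash
python3 - <<'E'
from strips import *
st=r.state();print(st['time_s'],st['eef_pos'].round(4),st['gripper_width'],st['ft_force'].round(1))
show([.4934,.2764,.022],down(np.radians(-1.6)))
E
```

```text
32.8167 [0.4955 0.278  0.0243] 0.03448478061186254 [ 0.9 -0.4  0.8]
shift [ 0.029 -0.021 -0.026] turn [-0.      0.0011 -0.0009]
```

Request:
arm_command(increments=[0.02, -0.01, -0.024, 0, 0.001, 0, 0.02, -0.01, -0.024, 0, 0.001, 0, 0.02, -0.01, -0.024, 0, 0.001, 0])

```text
time_s: 33.07
eef_pos: [0.4943, 0.2777, 0.0239]
orientation: [0.708, 0.011, 0.706, -0.009]
ft_force: [-0.2, 0.2, -0.8]
gripper_width: 0.0339
```

Request:
arm_command(increments=[0, 0, 0, 0, 0, 0, 0, 0, 0, 0, 0, 0, 0, 0, 0, 0, 0, 0, 0, 0, 0, 0, 0, 0, 0, 0, 0, 0, 0, 0, 0, 0, 0, 0, 0, 0], claw=1)

```text
time_s: 33.57
eef_pos: [0.4947, 0.2779, 0.0245]
orientation: [0.708, 0.011, 0.706, -0.009]
ft_force: [0.0, -0.3, 5.4]
gripper_width: 0.0072
```

Request:
arm_command(increments=[-0.2, 0, 0, 0, 0, 0, -0.4, 0, 0, 0, 0, 0, -0.7, 0, 0, 0, 0, 0, -1.0, 0, 0, 0, 0, 0, -1.0, 0, 0, 0, 0, 0])

```text
time_s: 33.98
eef_pos: [0.4966, 0.2797, 0.1086]
orientation: [0.71, 0.012, 0.704, -0.007]
ft_force: [1.0, 0.2, -0.6]
gripper_width: 0.0073
```

Request:
arm_command(increments=[-0.8, 0, 0, 0, 0, 0, -0.8, 0, 0, 0, 0, 0, -0.8, 0, 0, 0, 0, 0, -0.8, 0, 0, 0, 0, 0])

```text
time_s: 34.32
eef_pos: [0.497, 0.2798, 0.1738]
orientation: [0.711, 0.013, 0.703, -0.007]
ft_force: [-0.4, -0.8, -0.2]
gripper_width: 0.0072
```

```bash
python3 - <<'E'
from strips import *
st=r.state();print(st['time_s'],st['eef_pos'].round(4),st['gripper_width'])
s=snap('wrist','w12.png')
show([.6133,-.0846,.20],down(np.radians(-.7)))
E
```

```text
34.3167 [0.497  0.2798 0.1738] 0.007238594452333368
shift [-0.362 -4.497  1.595] turn [-0.0051  0.0028 -0.0021]
```

View pics/w12.png

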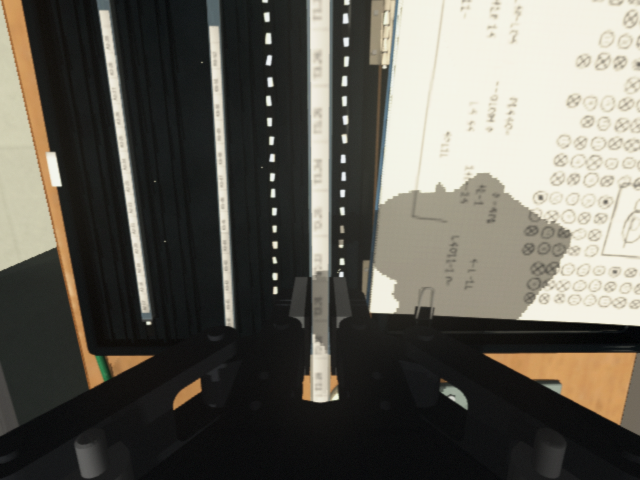

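Strip C is held in line with the fingers. I check its pitch and start moving to the rack.

```bash
cat >> strips.py <<'E'
def heldstrip(s,st):
    P=pts(s);t=st['eef_pos']
    m=(abs(P[...,0]-t[0])<.02)&(abs(P[...,2]-t[2]-.006)<.03)&(P[...,1]>t[1]+.02)&(P[...,1]<t[1]+.25)
    q=P[m]-t
    for lo in np.arange(.02,.24,.03):
        k=q[(q[:,1]>lo)&(q[:,1]<lo+.03)]
        if len(k)>10: print('dy %.2f xmid %.4f ztop %.4f n%d'%(lo,(k[:,0].min()+k[:,0].max())/2,np.median(k[:,2]),len(k)))
    if len(q): print('ymax',q[:,1].max().round(4))
    m=(abs(P[...,0]-t[0])<.02)&(abs(P[...,2]-t[2]-.006)<.02)&(P[...,1]<t[1]-.02)&(P[...,1]>t[1]-.15);q=P[m]-t
    if len(q): print('back ymin',q[:,1].min().round(4),'n',len(q))
E
python3 - <<'E'
from strips import *
heldstrip(snap('wrist'),r.state())
E
```

```text
dy 0.02 xmid 0.0018 ztop 0.0036 n1689
dy 0.05 xmid 0.0026 ztop 0.0036 n2022
dy 0.08 xmid 0.0034 ztop 0.0037 n2404
dy 0.11 xmid 0.0038 ztop 0.0037 n182
ymax 0.1122
back ymin -0.0507 n 1158
```

Request:
arm_command(increments=[-0.6, -0.75, 0.27, 0, 0, 0, -0.6, -0.75, 0.27, 0, 0, 0, -0.6, -0.75, 0.27, 0, 0, 0, -0.6, -0.75, 0.27, 0, 0, 0])

```text
time_s: 34.75
eef_pos: [0.5163, 0.2148, 0.2186]
orientation: [0.709, 0.013, 0.705, -0.01]
ft_force: [-0.7, 0.3, 0.4]
gripper_width: 0.0071
```

Request:
arm_command(increments=[0, -0.75, 0.27, 0, 0, 0, 0, -0.75, 0.27, 0, 0, 0, 0, -0.75, 0.27, 0, 0, 0])

```text
time_s: 35.0
eef_pos: [0.5368, 0.1479, 0.2158]
orientation: [0.708, 0.014, 0.706, -0.014]
ft_force: [1.2, -0.2, -0.3]
gripper_width: 0.0071
```

Request:
arm_command(increments=[0, -0.75, 0.27, 0, 0, 0, 0, -0.75, 0.27, 0, 0, 0, 0, -0.75, 0.27, 0, 0, 0])

```text
time_s: 35.25
eef_pos: [0.5567, 0.0801, 0.2131]
orientation: [0.707, 0.016, 0.707, -0.018]
ft_force: [1.0, -0.7, 0.3]
gripper_width: 0.0074
```

Request:
arm_command(increments=[0, -0.75, 0.27, 0, 0, 0, 0, -0.75, 0.27, 0, 0, 0, 0, -0.75, 0.27, 0, 0, 0])

```text
time_s: 35.5
eef_pos: [0.576, 0.0122, 0.2106]
orientation: [0.706, 0.018, 0.708, -0.022]
ft_force: [-0.4, -1.2, -0.5]
gripper_width: 0.007
```

Request:
arm_command(increments=[0, -0.75, 0.27, 0, 0, 0, 0, -0.75, 0.27, 0, 0, 0, 0, -0.75, 0.27, 0, 0, 0])

```text
time_s: 35.75
eef_pos: [0.5945, -0.0561, 0.2083]
orientation: [0.705, 0.019, 0.709, -0.026]
ft_force: [0.5, -1.2, -1.1]
gripper_width: 0.0074
```

Request:
arm_command(increments=[0, -0.75, 0.27, -0.005, 0.003, -0.002, 0, -0.75, 0.27, -0.005, 0.003, -0.002, 0, -0.75, 0.27, -0.005, 0.003, -0.002, 0, -0.75, 0.27, -0.005, 0.003, -0.002])

```text
time_s: 36.08
eef_pos: [0.6115, -0.1184, 0.2065]
orientation: [0.7, 0.013, 0.713, -0.024]
ft_force: [0.3, 1.0, -0.4]
gripper_width: 0.0071
```

```bash
python3 - <<'E'
from strips import *
st=r.state();print(st['time_s'],st['eef_pos'].round(4),st['gripper_width'],st['qpos'].round(2))
s=snap('wrist','w13.png');heldstrip(s,st)
show([.6133,-.083,.16],down(np.radians(-.7)))
E
```

```text
36.0833 [ 0.6115 -0.1184  0.2065] 0.007123610241805681 [ 0.71  0.58 -0.81  1.62  0.47  1.16 -0.27]
dy 0.02 xmid 0.0022 ztop 0.0020 n1693
dy 0.05 xmid 0.0037 ztop 0.0014 n2022
dy 0.08 xmid 0.0052 ztop 0.0008 n2410
dy 0.11 xmid 0.0060 ztop 0.0006 n139
ymax 0.1121
back ymin -0.0512 n 1173
shift [0.582 0.424 0.013] turn [-0.0117 -0.0055  0.0043]
```

View pics/w13.png

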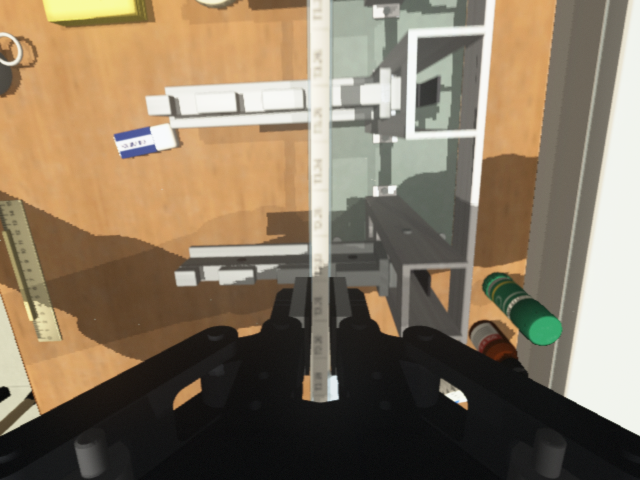

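Request:
arm_command(increments=[0.5, 0.424, 0.02, -0.0117, -0.0055, 0.0043, 0.5, 0.424, 0.02, -0.0117, -0.0055, 0.0043, 0.5, 0.424, 0.02, -0.0117, -0.0055, 0.0043, 0.5, 0.424, 0.02, -0.0117, -0.0055, 0.0043, 0.5, 0.424, 0.02, -0.0117, -0.0055, 0.0043])

```text
time_s: 36.55
eef_pos: [0.6144, -0.0827, 0.1674]
orientation: [0.707, 0.004, 0.707, -0.004]
ft_force: [-0.3, -0.7, 0.1]
gripper_width: 0.0071
```

```bash
python3 - <<'E'
from strips import *
st=r.state();print(st['time_s'],st['eef_pos'].round(4))
s=snap('wrist');heldstrip(s,st)
show([.6133,-.083,.145],down(np.radians(-.7)))
E
```

```text
36.55 [ 0.6144 -0.0827  0.1674]
dy 0.02 xmid 0.0000 ztop 0.0021 n2483
dy 0.05 xmid -0.0000 ztop 0.0020 n2559
dy 0.08 xmid 0.0013 ztop 0.0022 n2414
dy 0.11 xmid 0.0015 ztop 0.0019 n147
ymax 0.1119
back ymin -0.0512 n 1169
shift [ 0.284  0.005 -0.018] turn [-0.0002  0.0004  0.0004]
```

Request:
arm_command(increments=[0.15, 0.005, -0.012, 0, 0, 0, 0.22, 0.005, -0.012, 0, 0, 0, 0.27, 0.005, -0.012, 0, 0, 0, 0.3, 0.005, -0.012, 0, 0, 0, 0.31, 0.005, -0.012, 0, 0, 0, 0.31, 0.005, -0.012, 0, 0, 0])

```text
time_s: 37.1
eef_pos: [0.619, -0.0836, 0.1519]
orientation: [0.712, 0.003, 0.703, -0.007]
ft_force: [-10.2, -1.6, 46.9]
gripper_width: 0.0073
```

```bash
python3 - <<'E'
from strips import *
st=r.state();print(st['time_s'],st['eef_pos'].round(4),st['ft_force'].round(2),st['moment'].round(3))
s=snap('wrist');heldstrip(s,st)
E
```

```text
37.1 [ 0.619  -0.0836  0.1519] [-10.22  -1.61  46.93] [-0.291  2.291  0.133]
dy 0.02 xmid -0.0000 ztop 0.0037 n2885
dy 0.05 xmid 0.0000 ztop 0.0039 n3382
dy 0.08 xmid -0.0003 ztop 0.0048 n2813
dy 0.11 xmid -0.0005 ztop 0.0039 n70
ymax 0.112
back ymin -0.0552 n 1314
```

47 N: the strip caught the bracket edge, with the reaction centred between two brackets. I lift and re-measure against the notch itself.

Request:
arm_command(increments=[-0.2, -0.005, -0.05, 0, 0, 0, -0.27, -0.005, -0.05, 0, 0, 0, -0.27, -0.005, -0.05, 0, 0, 0, -0.27, -0.005, -0.05, 0, 0, 0])

```text
time_s: 37.48
eef_pos: [0.6145, -0.0846, 0.1731]
orientation: [0.712, 0.003, 0.703, -0.007]
ft_force: [-0.7, -0.6, -1.1]
gripper_width: 0.0073
```

```bash
cat >> strips.py <<'E'
def notch(s,yc=-.0346,x0=.5,x1=.66):
    """top height profile of bracket web at yc with strip"""
    P=pts(s)
    q=P[(abs(P[...,1]-yc)<.004)&(P[...,0]>x0)&(P[...,0]<x1)&(P[...,2]>.115)&(P[...,2]<.2)]
    out=[]
    for lo in np.arange(x0,x1,.002):
        k=q[(q[:,0]>=lo)&(q[:,0]<lo+.002)]
        if len(k): out.append('%.3f:%.0f'%(lo+.001,np.percentile(k[:,2],90)*1000))
    print(yc,' '.join(out))
E
python3 - <<'E'
from strips import *
st=r.state();print(st['time_s'],st['eef_pos'].round(4),st['ft_force'].round(2))
s=snap('wrist','w14.png');heldstrip(s,st);notch(s);notch(s,-.034,.5,.66)
show([.6139,-.083,.165],down(np.radians(-.7)))
E
```

```text
37.4833 [ 0.6145 -0.0846  0.1731] [-0.69 -0.61 -1.13]
dy 0.02 xmid 0.0077 ztop 0.0034 n2207
dy 0.05 xmid 0.0079 ztop 0.0031 n2622
dy 0.08 xmid 0.0015 ztop 0.0031 n2741
dy 0.11 xmid 0.0017 ztop 0.0025 n130
ymax 0.1122
back ymin -0.0532 n 1233
-0.0346 0.521:143 0.523:144 0.525:144 0.527:144 0.529:144 0.531:144 0.533:144 0.535:143 0.537:136 0.539:136 0.541:136 0.543:136 0.545:136 0.549:144 0.551:144 0.553:145 0.555:144 0.557:144 0.559:145 0.561:144 0.563:145 0.565:144 0.567:145 0.569:145 0.571:143 0.573:137 0.575:137 0.577:137 0.579:137 0.581:137 0.583:137 0.585:145 0.587:145 0.589:145 0.591:145 0.593:145 0.595:145 0.597:145 0.599:145 0.601:145 0.603:145 0.605:145 0.607:144 0.609:138 0.611:177 0.613:177 0.615:177 0.617:178 0.619:178 0.621:174 0.623:152 0.625:152 0.627:152 0.629:152 0.631:152 0.633:152 0.635:152 0.637:152 0.639:152 0.641:152 0.643:152 0.645:152 0.647:153 0.649:153 0.651:185 0.653:187 0.655:186 0.657:149 0.659:148
-0.034 0.521:143 0.523:144 0.525:144 0.527:144 0.529:144 0.531:144 0.533:144 0.535:143 0.537:136 0.539:136 0.541:136 0.543:136 0.545:136 0.549:144 0.551:144 0.553:145 0.555:144 0.557:144 0.559:144 0.561:144 0.563:145 0.565:145 0.567:145 0.569:145 0.571:143 0.573:137 0.575:137 0.577:137 0.579:137 0.581:137 0.583:137 0.585:145 0.587:145 0.589:145 0.591:145 0.593:145 0.595:145 0.597:145 0.599:145 0.601:146 0.603:145 0.605:145 0.607:144 0.609:138 0.611:177 0.613:177 0.615:177 0.617:178 0.619:178 0.621:174 0.623:152 0.625:152 0.627:152 0.629:152 0.631:152 0.633:152 0.635:152 0.637:152 0.639:152 0.641:152 0.643:152 0.645:153 0.647:153 0.649:153 0.651:185 0.653:187 0.655:186 0.657:149 0.659:148
shift [ 0.09   0.019 -0.002] turn [-0.0008  0.0035  0.0018]
```

View pics/w14.png

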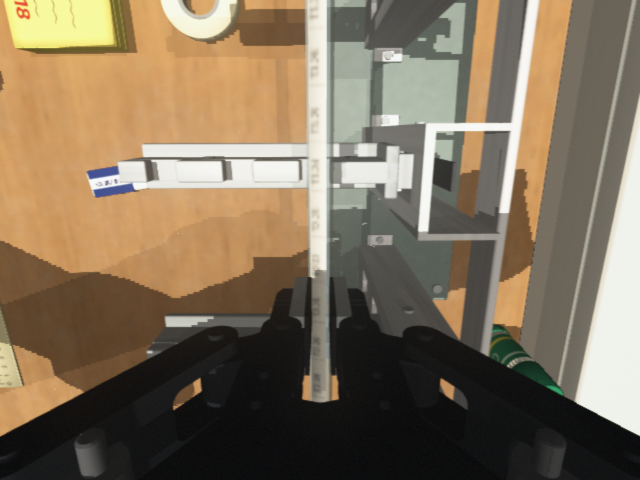

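Request:
arm_command(increments=[0.17, 0.02, -0.035, -0.0008, 0.0035, 0.0018, 0.17, 0.02, -0.035, -0.0008, 0.0035, 0.0018, 0.17, 0.02, -0.035, -0.0008, 0.0035, 0.0018, 0.17, 0.02, -0.035, -0.0008, 0.0035, 0.0018, 0.17, 0.02, -0.035, -0.0008, 0.0035, 0.0018])

```text
time_s: 37.95
eef_pos: [0.6112, -0.0827, 0.1581]
orientation: [0.707, 0.004, 0.707, -0.004]
ft_force: [-0.4, -0.9, -1.0]
gripper_width: 0.0072
```

```bash
python3 - <<'E'
from strips import *
st=r.state();print(st['time_s'],st['eef_pos'].round(4),st['ft_force'].round(2))
s=snap('wrist');heldstrip(s,st);notch(s,-.0346,.59,.65)
show([.6139,-.083,.145],down(np.radians(-.7)))
E
```

```text
37.95 [ 0.6112 -0.0827  0.1581] [-0.39 -0.88 -1.  ]
dy 0.02 xmid -0.0000 ztop 0.0030 n2930
dy 0.05 xmid -0.0000 ztop 0.0033 n3014
dy 0.08 xmid 0.0012 ztop 0.0037 n2737
dy 0.11 xmid 0.0014 ztop 0.0034 n125
ymax 0.1123
back ymin -0.0572 n 1341
-0.0346 0.591:145 0.593:145 0.595:145 0.597:145 0.599:145 0.601:146 0.603:146 0.605:146 0.607:161 0.609:162 0.611:163 0.613:164 0.615:163 0.617:162 0.619:138 0.621:152 0.623:152 0.625:152 0.627:152 0.629:152 0.631:152 0.633:152 0.635:152 0.637:152 0.639:152 0.641:152 0.643:152 0.645:153 0.647:152 0.649:152
shift [ 0.168 -0.003  0.031] turn [ 0.0001  0.     -0.0001]
```

Request:
arm_command(increments=[0.02, 0, 0.03, 0, 0, 0, 0.02, 0, 0.03, 0, 0, 0, 0.06, 0, 0.03, 0, 0, 0, 0.08, 0, 0.03, 0, 0, 0, 0.08, 0, 0.03, 0, 0, 0, 0.08, 0, 0.03, 0, 0, 0])

```text
time_s: 38.5
eef_pos: [0.6137, -0.0827, 0.1519]
orientation: [0.707, 0.004, 0.707, -0.004]
ft_force: [0.2, 0.4, 0.3]
gripper_width: 0.0076
```

```bash
python3 - <<'E'
from strips import *
st=r.state();print(st['time_s'],st['eef_pos'].round(4),st['ft_force'].round(2))
s=snap('wrist');heldstrip(s,st);notch(s,-.0346,.59,.65)
E
```

```text
38.5 [ 0.6137 -0.0827  0.1519] [0.2  0.38 0.33]
dy 0.02 xmid 0.0000 ztop 0.0028 n3017
dy 0.05 xmid 0.0000 ztop 0.0031 n3219
dy 0.08 xmid 0.0013 ztop 0.0037 n2721
dy 0.11 xmid 0.0013 ztop 0.0034 n121
ymax 0.112
back ymin -0.0568 n 1410
-0.0346 0.591:145 0.593:145 0.595:145 0.597:145 0.599:145 0.601:145 0.603:146 0.605:146 0.607:145 0.609:155 0.611:156 0.613:156 0.615:157 0.617:157 0.619:156 0.621:152 0.623:152 0.625:152 0.627:152 0.629:152 0.631:152 0.633:152 0.635:152 0.637:152 0.639:152 0.641:153 0.643:153 0.645:152 0.647:152 0.649:153
```

Request:
arm_command(increments=[0.03, 0, 0, 0, 0, 0, 0.05, 0, 0, 0, 0, 0, 0.07, 0, 0, 0, 0, 0, 0.09, 0, 0, 0, 0, 0, 0.1, 0, 0, 0, 0, 0, 0.1, 0, 0, 0, 0, 0])

```text
time_s: 39.05
eef_pos: [0.6135, -0.0827, 0.1436]
orientation: [0.707, 0.004, 0.707, -0.004]
ft_force: [-0.3, -0.1, -0.5]
gripper_width: 0.0074
```

```bash
python3 - <<'E'
from strips import *
st=r.state();print(st['time_s'],st['eef_pos'].round(4),st['ft_force'].round(2))
s=snap('wrist');heldstrip(s,st);notch(s,-.0346,.6,.64)
E
```

```text
39.05 [ 0.6135 -0.0827  0.1436] [-0.33 -0.07 -0.51]
dy 0.02 xmid -0.0000 ztop 0.0037 n3361
dy 0.05 xmid 0.0000 ztop 0.0030 n4184
dy 0.08 xmid 0.0015 ztop 0.0038 n2721
dy 0.11 xmid 0.0017 ztop 0.0033 n128
ymax 0.1124
back ymin -0.058 n 1526
-0.0346 0.601:146 0.603:145 0.605:146 0.607:144 0.609:147 0.611:148 0.613:148 0.615:149 0.617:149 0.619:147 0.621:152 0.623:152 0.625:152 0.627:152 0.629:152 0.631:152 0.633:152 0.635:152 0.637:152 0.639:152
```

Request:
arm_command(increments=[0.02, 0, 0, 0, 0, 0, 0.02, 0, 0, 0, 0, 0, 0.02, 0, 0, 0, 0, 0])

```text
time_s: 39.35
eef_pos: [0.6135, -0.0827, 0.1421]
orientation: [0.707, 0.004, 0.707, -0.004]
ft_force: [0.6, -0.4, -0.1]
gripper_width: 0.0075
```

Request:
arm_command(increments=[0, 0, 0, 0, 0, 0, 0, 0, 0, 0, 0, 0, 0, 0, 0, 0, 0, 0, 0, 0, 0, 0, 0, 0], claw=0.75)

```text
time_s: 39.68
eef_pos: [0.6135, -0.0827, 0.1421]
orientation: [0.707, 0.004, 0.707, -0.004]
ft_force: [-0.2, -0.6, 0.2]
gripper_width: 0.021
```

Request:
arm_command(increments=[-0.2, 0, 0, 0, 0, 0, -0.5, 0, 0, 0, 0, 0, -0.8, 0, 0, 0, 0, 0, -0.8, 0, 0, 0, 0, 0])

```text
time_s: 40.02
eef_pos: [0.6166, -0.0822, 0.2112]
orientation: [0.71, 0.004, 0.705, -0.004]
ft_force: [1.1, 1.0, 1.0]
gripper_width: 0.0213
```

```bash
python3 - <<'E'
from strips import *
st=r.state();print(st['time_s'],st['eef_pos'].round(4),st['ft_force'].round(2),st['gripper_width'])
s=snap('wrist','w15.png');notch(s,-.0346,.6,.64);notch(s,.0652,.6,.64);notch(s,-.06,.6,.63);notch(s,.03,.6,.63)
t=snap('top')
for y in(-.1345,-.0346,.0652): notch(t,y,.59,.64)
P=pts(t);q=P[(abs(P[...,0]-.614)<.006)&(P[...,2]>.13)&(P[...,2]<.165)&(P[...,1]>-.25)&(P[...,1]<.15)];print('y extent',q[:,1].min(),q[:,1].max())
show([.4216+.0,.2645,.22],down(np.radians(-1.8)))
strips(t)
E
```

```text
40.0167 [ 0.6166 -0.0822  0.2112] [1.15 0.97 0.97] 0.02133501852938386
-0.0346 0.601:145 0.603:146 0.605:146 0.607:145 0.609:138 0.611:145 0.613:145 0.615:146 0.617:146 0.619:145 0.621:152 0.623:152 0.625:152 0.627:152 0.629:152 0.631:152 0.633:152 0.635:152 0.637:153 0.639:152
0.0652 
-0.06 0.611:145 0.613:145 0.615:146 0.617:146 0.619:145
0.03 0.611:145 0.613:145 0.615:146 0.617:146 0.619:146 0.621:145
-0.1345 
-0.0346 0.591:144 0.593:119 0.595:144 0.597:142 0.599:147 0.601:144 0.603:124 0.605:144 0.607:119 0.609:146 0.611:145 0.613:145 0.615:146 0.617:147 0.619:149 0.621:153 0.623:156 0.627:151 0.629:150 0.631:153 0.635:152 0.637:155 0.639:155
0.0652 0.591:145 0.593:140 0.595:138 0.597:143 0.599:143 0.601:140 0.603:139 0.605:144 0.607:127 0.609:136 0.611:148 0.613:145 0.615:147 0.617:146 0.621:152 0.623:155 0.625:153 0.627:151 0.629:153 0.631:152 0.633:149 0.635:151 0.637:152 0.639:150
y extent -0.07183987883170509 0.10499592586413162
shift [-0.164  4.312 -2.461] turn [0.0062 0.0006 0.0001]
strip yaw 179.26 near [0.5282 0.4939] far [0.3025 0.4968] len 0.2257 w [-0.005   0.0051]
strip yaw 179.1 near [0.5286 0.1528] far [0.3008 0.1564] len 0.2278 w [-0.0048  0.0049]
strip yaw 87.32 near [0.4145 0.1773] far [0.4273 0.4493] len 0.2723 w [-0.0047  0.0049]
strip yaw 88.31 near [0.3426 0.1884] far [0.3508 0.4671] len 0.2789 w [-0.0048  0.0048]
```

Strip C is seated in the inner row: its top is level at 145–146 mm at the middle and left brackets and between them. Now the middle strip, B.

Request:
arm_command(increments=[-0.16, 0.87, -0.49, 0, 0, 0, -0.16, 0.87, -0.49, 0, 0, 0, -0.16, 0.87, -0.49, 0, 0, 0], claw=0.6)

```text
time_s: 40.37
eef_pos: [0.5725, -0.0038, 0.2206]
orientation: [0.707, 0.002, 0.707, 0.001]
ft_force: [0.1, 1.8, 0.4]
gripper_width: 0.0341
```

Request:
arm_command(increments=[0, 0.87, -0.49, 0, 0, 0, 0, 0.87, -0.49, 0, 0, 0, 0, 0.87, -0.49, 0, 0, 0])

```text
time_s: 40.62
eef_pos: [0.529, 0.0733, 0.2205]
orientation: [0.706, -0.0, 0.708, 0.005]
ft_force: [-0.6, 1.2, -1.1]
gripper_width: 0.0342
```

Request:
arm_command(increments=[0, 0.87, -0.49, 0, 0, 0, 0, 0.87, -0.49, 0, 0, 0, 0, 0.87, -0.49, 0, 0, 0])

```text
time_s: 40.87
eef_pos: [0.4845, 0.1497, 0.2208]
orientation: [0.705, -0.003, 0.709, 0.009]
ft_force: [-1.1, 0.8, 0.3]
gripper_width: 0.0342
```

Request:
arm_command(increments=[0.3, 0.87, -0.49, 0, 0, 0, 0.3, 0.87, -0.49, 0, 0, 0, 0.3, 0.87, -0.49, 0, 0, 0])

```text
time_s: 41.12
eef_pos: [0.4388, 0.224, 0.1963]
orientation: [0.704, -0.005, 0.71, 0.013]
ft_force: [-0.5, -0.9, 0.5]
gripper_width: 0.0338
```

Request:
arm_command(increments=[0.5, 0.8, -0.49, 0, 0, 0, 0.5, 0.8, -0.49, 0, 0, 0, 0.5, 0.8, -0.49, 0, 0, 0, 0.5, 0.8, -0.49, 0, 0, 0])

```text
time_s: 41.45
eef_pos: [0.3939, 0.2895, 0.1557]
orientation: [0.703, -0.008, 0.711, 0.015]
ft_force: [0.0, -1.4, -0.1]
gripper_width: 0.0339
```

```bash
python3 - <<'E'
from strips import *
st=r.state();print(st['time_s'],st['eef_pos'].round(4),st['gripper_width'])
s=snap('wrist');strips(s,xlim=(.31,.46))
show([.4205,.2645,.09],down(np.radians(-2)))
E
```

```text
41.45 [0.3939 0.2895 0.1557] 0.033880603448519245
strip yaw 88.56 near [0.3464 0.2236] far [0.3519 0.4421] len 0.2186 w [-0.0046  0.0046]
strip yaw 87.33 near [0.4163 0.1755] far [0.4289 0.4445] len 0.2694 w [-0.0045  0.0045]
strip yaw 179.8 near [0.4481 0.1541] far [0.3473 0.1544] len 0.1008 w [-0.0045  0.004 ]
shift [ 0.822 -0.311  0.307] turn [ 0.0208 -0.0034 -0.0031]
```

Request:
arm_command(increments=[0.82, -0.311, 0.307, 0.024, -0.0034, -0.003, 0.82, -0.311, 0.307, 0.024, -0.0034, -0.003, 0.82, -0.311, 0.307, 0.024, -0.0034, -0.003, 0.82, -0.311, 0.307, 0.024, -0.0034, -0.003, 0.82, -0.311, 0.307, 0.024, -0.0034, -0.003])

```text
time_s: 41.92
eef_pos: [0.4211, 0.2647, 0.0911]
orientation: [0.707, 0.017, 0.707, -0.016]
ft_force: [0.0, 0.1, -0.3]
gripper_width: 0.0344
```

```bash
python3 - <<'E'
from strips import *
st=r.state();print(st['time_s'],st['eef_pos'].round(4),st['gripper_width'])
s=snap('wrist');strips(s,xlim=(.39,.45),minlen=.05)
show([.4205,.2645,.022],down(np.radians(-2.6)))
E
```

```text
41.9167 [0.4211 0.2647 0.0911] 0.03438215812105811
strip yaw 87.4 near [0.4162 0.1764] far [0.4262 0.3965] len 0.2204 w [-0.0044  0.0044]
shift [ 0.871 -0.013 -0.01 ] turn [ 0.0001  0.0004 -0.0006]
```

Request:
arm_command(increments=[0.4, -0.02, -0.02, 0, 0, 0, 0.7, -0.02, -0.02, 0, 0, 0, 0.85, -0.02, -0.02, 0, 0, 0, 0.865, -0.02, -0.02, 0, 0, 0, 0.865, -0.02, -0.02, 0, 0, 0, 0.865, -0.02, -0.02, 0, 0, 0])

```text
time_s: 42.47
eef_pos: [0.4205, 0.265, 0.0239]
orientation: [0.708, 0.017, 0.706, -0.015]
ft_force: [0.3, -0.1, -0.0]
gripper_width: 0.0342
```

Request:
arm_command(increments=[0, 0, 0, 0, 0, 0, 0, 0, 0, 0, 0, 0, 0, 0, 0, 0, 0, 0, 0, 0, 0, 0, 0, 0, 0, 0, 0, 0, 0, 0, 0, 0, 0, 0, 0, 0], claw=1)

```text
time_s: 42.97
eef_pos: [0.4216, 0.2659, 0.0253]
orientation: [0.709, 0.017, 0.705, -0.014]
ft_force: [-1.7, 0.6, 6.6]
gripper_width: 0.007
```

Request:
arm_command(increments=[-0.2, 0, 0, 0, 0, 0, -0.4, 0, 0, 0, 0, 0, -0.7, 0, 0, 0, 0, 0, -1.0, 0, 0, 0, 0, 0, -1.0, 0, 0, 0, 0, 0])

```text
time_s: 43.38
eef_pos: [0.4234, 0.2676, 0.1096]
orientation: [0.711, 0.018, 0.703, -0.013]
ft_force: [1.2, 0.4, -0.1]
gripper_width: 0.0068
```

Request:
arm_command(increments=[-1.0, 0, 0, 0, 0, 0, -1.0, 0, 0, 0, 0, 0, -1.0, 0, 0, 0, 0, 0, -1.0, 0, 0, 0, 0, 0])

```text
time_s: 43.72
eef_pos: [0.4242, 0.2678, 0.1919]
orientation: [0.713, 0.019, 0.701, -0.013]
ft_force: [0.3, -0.4, -1.2]
gripper_width: 0.0071
```

```bash
python3 - <<'E'
from strips import *
st=r.state();print(st['time_s'],st['eef_pos'].round(4),st['gripper_width'])
heldstrip(snap('wrist'),st)
show([.5775,-.083,.21],down(np.radians(-.7)))
E
```

```text
43.7167 [0.4242 0.2678 0.1919] 0.007114334406316864
dy 0.02 xmid 0.0017 ztop 0.0020 n1678
dy 0.05 xmid 0.0031 ztop 0.0021 n1986
dy 0.08 xmid 0.0043 ztop 0.0022 n2380
dy 0.11 xmid 0.0050 ztop 0.0023 n161
ymax 0.1126
back ymin -0.0526 n 1175
shift [-0.252 -4.278  2.128] turn [-0.0104  0.0045 -0.0024]
```

Request:
arm_command(increments=[-0.35, -0.8, 0.4, 0, 0, 0, -0.35, -0.8, 0.4, 0, 0, 0, -0.35, -0.8, 0.4, 0, 0, 0, -0.35, -0.8, 0.4, 0, 0, 0])

```text
time_s: 44.1
eef_pos: [0.4524, 0.1981, 0.2169]
orientation: [0.711, 0.02, 0.702, -0.016]
ft_force: [-0.3, -0.3, 0.1]
gripper_width: 0.0069
```

Request:
arm_command(increments=[0, -0.8, 0.4, 0, 0, 0, 0, -0.8, 0.4, 0, 0, 0, 0, -0.8, 0.4, 0, 0, 0])

```text
time_s: 44.35
eef_pos: [0.4824, 0.1262, 0.2147]
orientation: [0.71, 0.021, 0.703, -0.02]
ft_force: [0.2, -0.8, -0.6]
gripper_width: 0.0072
```

Request:
arm_command(increments=[0, -0.8, 0.4, 0, 0, 0, 0, -0.8, 0.4, 0, 0, 0, 0, -0.8, 0.4, 0, 0, 0])

```text
time_s: 44.6
eef_pos: [0.512, 0.0532, 0.2126]
orientation: [0.709, 0.023, 0.704, -0.024]
ft_force: [-0.3, -0.0, -1.2]
gripper_width: 0.0074
```

Request:
arm_command(increments=[0, -0.8, 0.4, 0, 0, 0, 0, -0.8, 0.4, 0, 0, 0, 0, -0.8, 0.4, 0, 0, 0])

```text
time_s: 44.85
eef_pos: [0.5409, -0.0204, 0.2106]
orientation: [0.709, 0.025, 0.705, -0.028]
ft_force: [-0.3, -1.8, -0.2]
gripper_width: 0.0072
```

Request:
arm_command(increments=[0, -0.8, 0.4, 0, 0, 0, 0, -0.8, 0.4, 0, 0, 0, 0, -0.8, 0.4, 0, 0, 0, 0, -0.8, 0.4, 0, 0, 0, 0, -0.8, 0.4, 0, 0, 0])

```text
time_s: 45.27
eef_pos: [0.5671, -0.0849, 0.2096]
orientation: [0.708, 0.026, 0.705, -0.027]
ft_force: [-0.3, -0.4, 0.5]
gripper_width: 0.0069
```

```bash
python3 - <<'E'
from strips import *
st=r.state();print(st['time_s'],st['eef_pos'].round(4),st['gripper_width'])
show([.5772,-.082,.165],down(np.radians(-.7)))
E
```

```text
45.2667 [ 0.5671 -0.0849  0.2096] 0.006903481504856534
shift [0.558 0.047 0.121] turn [-0.0199  0.0011  0.0006]
```

Request:
arm_command(increments=[0.3, 0.047, 0.121, -0.02, 0.001, 0, 0.6, 0.047, 0.121, -0.02, 0.001, 0, 0.6, 0.047, 0.121, -0.02, 0.001, 0, 0.6, 0.047, 0.121, -0.02, 0.001, 0, 0.6, 0.047, 0.121, -0.02, 0.001, 0, 0.6, 0.047, 0.121, -0.02, 0.001, 0])

```text
time_s: 45.77
eef_pos: [0.578, -0.0812, 0.1632]
orientation: [0.708, 0.003, 0.706, -0.005]
ft_force: [-0.8, -1.3, 0.1]
gripper_width: 0.0071
```

```bash
python3 - <<'E'
from strips import *
st=r.state();print(st['time_s'],st['eef_pos'].round(4),st['ft_force'].round(2))
s=snap('wrist');heldstrip(s,st);notch(s,-.0346,.54,.63);notch(s,-.01,.55,.63);notch(s,-.06,.55,.63)
show([.5772,-.082,.152],down(np.radians(-.7)))
E
```

```text
45.7667 [ 0.578  -0.0812  0.1632] [-0.82 -1.32  0.11]
dy 0.02 xmid -0.0000 ztop 0.0010 n2679
dy 0.05 xmid -0.0001 ztop 0.0011 n2388
dy 0.08 xmid 0.0010 ztop 0.0011 n2368
dy 0.11 xmid 0.0012 ztop 0.0009 n168
ymax 0.1124
back ymin -0.0521 n 1175
-0.0346 0.541:136 0.543:136 0.545:136 0.547:136 0.549:144 0.551:144 0.553:144 0.555:144 0.557:145 0.559:144 0.561:145 0.563:144 0.565:145 0.567:145 0.569:145 0.571:144 0.573:137 0.575:165 0.577:166 0.579:165 0.581:166 0.583:165 0.585:145 0.587:145 0.589:145 0.591:145 0.593:145 0.595:145 0.597:145 0.599:145 0.601:145 0.603:146 0.605:146 0.607:145 0.609:138 0.611:145 0.613:145 0.615:145 0.617:146 0.619:145 0.621:152 0.623:152 0.625:152 0.627:152 0.629:152
-0.01 0.575:165 0.577:165 0.579:165 0.581:165 0.583:165 0.611:145 0.613:145 0.615:145 0.617:146 0.619:145 0.621:143
-0.06 0.573:165 0.575:166 0.577:165 0.579:166 0.581:166 0.583:165 0.611:145 0.613:146 0.615:145 0.617:146 0.619:145
shift [ 0.14  -0.005 -0.011] turn [0.0002 0.0008 0.0007]
```

Request:
arm_command(increments=[0.03, -0.005, -0.012, 0, 0.001, 0, 0.07, -0.005, -0.012, 0, 0.001, 0, 0.11, -0.005, -0.012, 0, 0.001, 0, 0.14, -0.005, -0.012, 0, 0.001, 0, 0.16, -0.005, -0.012, 0, 0.001, 0, 0.18, -0.005, -0.012, 0, 0.001, 0, 0.18, -0.005, -0.012, 0, 0.001, 0])

```text
time_s: 46.4
eef_pos: [0.5768, -0.082, 0.1483]
orientation: [0.707, 0.003, 0.708, -0.005]
ft_force: [1.0, -0.8, 0.1]
gripper_width: 0.0067
```

```bash
python3 - <<'E'
from strips import *
st=r.state();print(st['time_s'],st['eef_pos'].round(4),st['ft_force'].round(2))
s=snap('wrist');notch(s,-.0346,.56,.6)
E
```

```text
46.4 [ 0.5768 -0.082   0.1483] [ 0.99 -0.83  0.14]
-0.0346 0.561:145 0.563:145 0.565:145 0.567:145 0.569:145 0.571:144 0.573:150 0.575:151 0.577:151 0.579:151 0.581:150 0.583:137 0.585:145 0.587:145 0.589:145 0.591:145 0.593:145 0.595:145 0.597:145 0.599:145
```

Request:
arm_command(increments=[0.02, 0, 0.008, 0, 0, 0, 0.04, 0, 0.008, 0, 0, 0, 0.055, 0, 0.008, 0, 0, 0, 0.055, 0, 0.008, 0, 0, 0])

```text
time_s: 46.78
eef_pos: [0.5774, -0.0819, 0.1438]
orientation: [0.707, 0.003, 0.708, -0.005]
ft_force: [-0.5, -1.0, -0.2]
gripper_width: 0.0071
```

Request:
arm_command(increments=[0, 0, 0, 0, 0, 0, 0, 0, 0, 0, 0, 0, 0, 0, 0, 0, 0, 0, 0, 0, 0, 0, 0, 0], claw=0.78)

```text
time_s: 47.12
eef_pos: [0.5775, -0.0819, 0.1439]
orientation: [0.707, 0.003, 0.708, -0.005]
ft_force: [-0.5, 0.3, -0.2]
gripper_width: 0.0187
```

Request:
arm_command(increments=[-0.2, 0, 0, 0, 0, 0, -0.5, 0, 0, 0, 0, 0, -0.8, 0, 0, 0, 0, 0, -0.8, 0, 0, 0, 0, 0])

```text
time_s: 47.45
eef_pos: [0.5806, -0.0813, 0.2126]
orientation: [0.709, 0.003, 0.705, -0.005]
ft_force: [0.9, 0.3, 0.8]
gripper_width: 0.0188
```

```bash
python3 - <<'E'
from strips import *
st=r.state();print(st['time_s'],st['eef_pos'].round(4),st['ft_force'].round(2),st['gripper_width'])
s=snap('wrist');notch(s,-.0346,.56,.63);notch(s,-.01,.56,.63);notch(s,-.06,.56,.63)
t=snap('top');notch(t,.0652,.56,.63);strips(t,xlim=(.3,.45))
P=pts(t)
for x in(.578,.614):
    q=P[(abs(P[...,0]-x)<.006)&(P[...,2]>.135)&(P[...,2]<.155)&(P[...,1]>-.25)&(P[...,1]<.15)];print('y extent',q[:,1].min().round(4),q[:,1].max().round(4))
show([.3465,.2765,.2],down(np.radians(-1.5)))
E
```

```text
47.45 [ 0.5806 -0.0813  0.2126] [0.86 0.31 0.8 ] 0.018809934594762285
-0.0346 0.561:144 0.563:145 0.565:145 0.567:144 0.569:145 0.571:142 0.573:143 0.575:144 0.577:144 0.579:145 0.581:144 0.583:143 0.585:145 0.587:145 0.589:146 0.591:145 0.593:145 0.595:145 0.597:145 0.599:145 0.601:146 0.603:146 0.605:146 0.607:145 0.609:138 0.611:145 0.613:145 0.615:145 0.617:146 0.619:145 0.621:152 0.623:152 0.625:152 0.627:152 0.629:152
-0.01 0.573:144 0.575:144 0.577:145 0.579:144 0.581:145 0.583:144 0.611:145 0.613:145 0.615:145 0.617:145 0.619:145 0.621:143
-0.06 0.573:144 0.575:144 0.577:145 0.579:144 0.581:145 0.583:144 0.611:144 0.613:145 0.615:145 0.617:145 0.619:145
0.0652 0.561:146 0.563:145 0.567:141 0.569:146 0.571:119 0.573:143 0.575:144 0.577:144 0.579:145 0.581:144 0.585:137 0.587:144 0.589:145 0.591:145 0.593:141 0.595:138 0.597:145 0.599:145 0.601:147 0.603:143 0.605:141 0.607:138 0.609:133 0.611:140 0.613:144 0.615:147 0.617:146 0.621:152 0.623:153 0.625:148 0.627:152 0.629:156
strip yaw 179.24 near [0.4494 0.4949] far [0.3025 0.4968] len 0.1469 w [-0.004  0.004]
strip yaw 179.0 near [0.45   0.1538] far [0.3008 0.1564] len 0.1493 w [-0.0051  0.0051]
strip yaw 88.32 near [0.3426 0.1884] far [0.3508 0.4671] len 0.2789 w [-0.0048  0.0048]
y extent -0.073 0.104
y extent -0.0491 0.105
shift [ 0.096  4.446 -2.95 ] turn [0.0046 0.0003 0.0009]
```

Strip B is seated too (tops at 144–145 mm). Now the last strip, A.

Request:
arm_command(increments=[-0.1, 0.84, -0.52, 0, 0, 0, -0.1, 0.84, -0.52, 0, 0, 0, -0.1, 0.84, -0.52, 0, 0, 0], claw=0.6)

```text
time_s: 47.8
eef_pos: [0.5335, -0.0065, 0.2164]
orientation: [0.706, 0.001, 0.708, -0.001]
ft_force: [0.9, 1.0, -0.5]
gripper_width: 0.0343
```

Request:
arm_command(increments=[0, 0.84, -0.52, 0, 0, 0, 0, 0.84, -0.52, 0, 0, 0, 0, 0.84, -0.52, 0, 0, 0])

```text
time_s: 48.05
eef_pos: [0.4874, 0.0675, 0.2158]
orientation: [0.705, -0.002, 0.709, 0.003]
ft_force: [-0.7, 1.2, -0.6]
gripper_width: 0.0342
```

Request:
arm_command(increments=[0, 0.84, -0.52, 0, 0, 0, 0, 0.84, -0.52, 0, 0, 0, 0, 0.84, -0.52, 0, 0, 0])

```text
time_s: 48.3
eef_pos: [0.4405, 0.1406, 0.2157]
orientation: [0.704, -0.004, 0.71, 0.007]
ft_force: [0.2, 0.7, 0.3]
gripper_width: 0.0344
```

Request:
arm_command(increments=[0.3, 0.84, -0.52, 0, 0, 0, 0.3, 0.84, -0.52, 0, 0, 0, 0.3, 0.84, -0.52, 0, 0, 0])

```text
time_s: 48.55
eef_pos: [0.3926, 0.2117, 0.1908]
orientation: [0.703, -0.007, 0.711, 0.01]
ft_force: [-0.7, -0.1, -0.5]
gripper_width: 0.0341
```

Request:
arm_command(increments=[0.5, 0.7, -0.52, 0.02, 0, 0, 0.5, 0.7, -0.52, 0.02, 0, 0, 0.5, 0.7, -0.52, 0.02, 0, 0, 0.5, 0.7, -0.52, 0.02, 0, 0, 0.5, 0.7, -0.52, 0.02, 0, 0])

```text
time_s: 48.97
eef_pos: [0.3489, 0.2665, 0.151]
orientation: [0.703, 0.014, 0.711, -0.012]
ft_force: [1.0, -0.2, 0.4]
gripper_width: 0.0342
```

```bash
python3 - <<'E'
from strips import *
st=r.state();print(st['time_s'],st['eef_pos'].round(4),st['gripper_width'])
s=snap('wrist');strips(s,xlim=(.31,.39))
show([.347,.2765,.09],down(np.radians(-1.4)))
E
```

```text
48.9667 [0.3489 0.2665 0.151 ] 0.034243411439474056
strip yaw 88.39 near [0.3446 0.1898] far [0.351  0.4174] len 0.2277 w [-0.0045  0.0045]
shift [ 0.768  0.126 -0.032] turn [-0.0048 -0.0037 -0.0011]
```

Request:
arm_command(increments=[0.76, 0.126, -0.032, -0.003, -0.0037, -0.001, 0.76, 0.126, -0.032, -0.003, -0.0037, -0.001, 0.76, 0.126, -0.032, -0.003, -0.0037, -0.001, 0.76, 0.126, -0.032, -0.003, -0.0037, -0.001, 0.76, 0.126, -0.032, -0.003, -0.0037, -0.001])

```text
time_s: 49.43
eef_pos: [0.3483, 0.2763, 0.0917]
orientation: [0.707, 0.012, 0.707, -0.011]
ft_force: [-0.9, 1.2, 0.1]
gripper_width: 0.0342
```

```bash
python3 - <<'E'
from strips import *
st=r.state();print(st['time_s'],st['eef_pos'].round(4),st['gripper_width'])
s=snap('wrist');strips(s,xlim=(.32,.375),minlen=.05)
show([.347,.2765,.022],down(np.radians(-1.6)))
E
```

```text
49.4333 [0.3483 0.2763 0.0917] 0.034183511964056855
strip yaw 88.43 near [0.3444 0.1913] far [0.3504 0.4083] len 0.2171 w [-0.0047  0.0047]
shift [ 0.874 -0.002 -0.02 ] turn [-0.0012  0.0006 -0.0004]
```

Request:
arm_command(increments=[0.4, -0.005, -0.026, -0.001, 0, 0, 0.7, -0.005, -0.026, -0.001, 0, 0, 0.85, -0.005, -0.026, -0.001, 0, 0, 0.87, -0.005, -0.026, -0.001, 0, 0, 0.87, -0.005, -0.026, -0.001, 0, 0, 0.87, -0.005, -0.026, -0.001, 0, 0])

```text
time_s: 49.98
eef_pos: [0.3477, 0.277, 0.0237]
orientation: [0.708, 0.011, 0.706, -0.009]
ft_force: [0.3, 0.3, 1.1]
gripper_width: 0.0343
```

Request:
arm_command(increments=[0, 0, 0, 0, 0, 0, 0, 0, 0, 0, 0, 0, 0, 0, 0, 0, 0, 0, 0, 0, 0, 0, 0, 0, 0, 0, 0, 0, 0, 0, 0, 0, 0, 0, 0, 0], claw=1)

```text
time_s: 50.48
eef_pos: [0.3489, 0.2777, 0.025]
orientation: [0.709, 0.011, 0.705, -0.009]
ft_force: [0.3, -0.8, 9.0]
gripper_width: 0.0069
```

Request:
arm_command(increments=[-0.2, 0, 0, 0, 0, 0, -0.4, 0, 0, 0, 0, 0, -0.7, 0, 0, 0, 0, 0, -1.0, 0, 0, 0, 0, 0, -1.0, 0, 0, 0, 0, 0])

```text
time_s: 50.9
eef_pos: [0.3503, 0.2794, 0.1088]
orientation: [0.711, 0.012, 0.703, -0.008]
ft_force: [-0.4, 0.1, 0.1]
gripper_width: 0.0069
```

Request:
arm_command(increments=[-1.0, 0, 0, 0, 0, 0, -1.0, 0, 0, 0, 0, 0, -1.0, 0, 0, 0, 0, 0, -1.0, 0, 0, 0, 0, 0])

```text
time_s: 51.23
eef_pos: [0.3512, 0.2796, 0.1908]
orientation: [0.713, 0.013, 0.701, -0.008]
ft_force: [0.3, -0.4, -0.7]
gripper_width: 0.0074
```

```bash
python3 - <<'E'
from strips import *
st=r.state();print(st['time_s'],st['eef_pos'].round(4),st['gripper_width'])
heldstrip(snap('wrist'),st)
show([.5412,-.0832,.21],down(np.radians(-.7)))
E
```

```text
51.2333 [0.3512 0.2796 0.1908] 0.007407484563246412
dy 0.02 xmid 0.0011 ztop 0.0023 n1685
dy 0.05 xmid 0.0018 ztop 0.0024 n1961
dy 0.08 xmid 0.0027 ztop 0.0024 n2427
dy 0.11 xmid 0.0032 ztop 0.0024 n160
ymax 0.1125
back ymin -0.0517 n 1175
shift [-0.252 -4.447  2.525] turn [-0.0055  0.0047 -0.0021]
```

Request:
arm_command(increments=[-0.35, -0.81, 0.5, 0, 0, 0, -0.35, -0.81, 0.5, 0, 0, 0, -0.35, -0.81, 0.5, 0, 0, 0, -0.35, -0.81, 0.5, 0, 0, 0])

```text
time_s: 51.62
eef_pos: [0.3887, 0.2093, 0.2165]
orientation: [0.712, 0.015, 0.702, -0.011]
ft_force: [-0.2, 0.1, -0.3]
gripper_width: 0.0074
```

Request:
arm_command(increments=[0, -0.81, 0.5, 0, 0, 0, 0, -0.81, 0.5, 0, 0, 0, 0, -0.81, 0.5, 0, 0, 0])

```text
time_s: 51.87
eef_pos: [0.4281, 0.1372, 0.2149]
orientation: [0.711, 0.016, 0.703, -0.014]
ft_force: [-0.6, -0.6, -0.3]
gripper_width: 0.0072
```

Request:
arm_command(increments=[0, -0.81, 0.5, 0, 0, 0, 0, -0.81, 0.5, 0, 0, 0, 0, -0.81, 0.5, 0, 0, 0])

```text
time_s: 52.12
eef_pos: [0.4674, 0.0642, 0.2134]
orientation: [0.71, 0.018, 0.703, -0.018]
ft_force: [0.0, -0.2, -0.7]
gripper_width: 0.0069
```

Request:
arm_command(increments=[0, -0.81, 0.5, 0, 0, 0, 0, -0.81, 0.5, 0, 0, 0, 0, -0.81, 0.5, 0, 0, 0])

```text
time_s: 52.37
eef_pos: [0.5061, -0.0095, 0.2118]
orientation: [0.71, 0.021, 0.704, -0.022]
ft_force: [-0.4, -0.8, 0.3]
gripper_width: 0.0074
```

Request:
arm_command(increments=[0, -0.81, 0.5, 0, 0, 0, 0, -0.81, 0.5, 0, 0, 0, 0, -0.81, 0.5, 0, 0, 0, 0, -0.81, 0.5, 0, 0, 0, 0, -0.81, 0.5, 0, 0, 0])

```text
time_s: 52.78
eef_pos: [0.5412, -0.0748, 0.2108]
orientation: [0.709, 0.021, 0.704, -0.021]
ft_force: [0.2, -0.2, -0.6]
gripper_width: 0.0073
```

```bash
python3 - <<'E'
from strips import *
st=r.state();print(st['time_s'],st['eef_pos'].round(4),st['gripper_width'])
show([.5412,-.0826,.165],down(np.radians(-.7)))
E
```

```text
52.7833 [ 0.5412 -0.0748  0.2108] 0.007282049376822968
shift [ 0.572 -0.097  0.002] turn [-0.015   0.0021 -0.0001]
```

Request:
arm_command(increments=[0.3, -0.097, 0, -0.015, 0.002, 0, 0.6, -0.097, 0, -0.015, 0.002, 0, 0.6, -0.097, 0, -0.015, 0.002, 0, 0.6, -0.097, 0, -0.015, 0.002, 0, 0.6, -0.097, 0, -0.015, 0.002, 0, 0.6, -0.097, 0, -0.015, 0.002, 0])

```text
time_s: 53.28
eef_pos: [0.5419, -0.0813, 0.1642]
orientation: [0.708, 0.004, 0.706, -0.004]
ft_force: [0.0, 0.2, 0.9]
gripper_width: 0.0068
```

```bash
python3 - <<'E'
from strips import *
st=r.state();print(st['time_s'],st['eef_pos'].round(4),st['ft_force'].round(2))
s=snap('wrist');heldstrip(s,st);notch(s,-.0346,.515,.59);notch(s,-.01,.53,.56);notch(s,-.06,.53,.56)
show([.5412,-.0826,.149],down(np.radians(-.7)))
E
```

```text
53.2833 [ 0.5419 -0.0813  0.1642] [0.02 0.2  0.9 ]
dy 0.02 xmid 0.0000 ztop 0.0015 n2583
dy 0.05 xmid 0.0000 ztop 0.0016 n2429
dy 0.08 xmid 0.0009 ztop 0.0016 n2419
dy 0.11 xmid 0.0010 ztop 0.0015 n156
ymax 0.1121
back ymin -0.0518 n 1172
-0.0346 0.522:144 0.524:144 0.526:144 0.528:144 0.530:144 0.532:144 0.534:144 0.536:136 0.538:167 0.540:167 0.542:167 0.544:167 0.546:167 0.548:144 0.550:144 0.552:144 0.554:144 0.556:145 0.558:144 0.560:145 0.562:144 0.564:145 0.566:145 0.568:145 0.570:144 0.572:137 0.574:137 0.576:144 0.578:145 0.580:145 0.582:145 0.584:145 0.586:145 0.588:145 0.590:145
-0.01 0.539:167 0.541:167 0.543:167 0.545:167 0.547:166
-0.06 0.537:166 0.539:167 0.541:167 0.543:167 0.545:167 0.547:167
shift [ 0.191 -0.01  -0.011] turn [0.0003 0.0008 0.0001]
```

Request:
arm_command(increments=[0.03, -0.01, -0.01, 0, 0.001, 0, 0.07, -0.01, -0.01, 0, 0.001, 0, 0.11, -0.01, -0.01, 0, 0.001, 0, 0.14, -0.01, -0.01, 0, 0.001, 0, 0.17, -0.01, -0.01, 0, 0.001, 0, 0.19, -0.01, -0.01, 0, 0.001, 0, 0.19, -0.01, -0.01, 0, 0.001, 0])

```text
time_s: 53.92
eef_pos: [0.5409, -0.0826, 0.1485]
orientation: [0.707, 0.004, 0.708, -0.004]
ft_force: [-0.1, 0.8, 0.3]
gripper_width: 0.0075
```

```bash
python3 - <<'E'
from strips import *
st=r.state();print(st['time_s'],st['eef_pos'].round(4),st['ft_force'].round(2))
s=snap('wrist');notch(s,-.0346,.525,.56)
E
```

```text
53.9167 [ 0.5409 -0.0826  0.1485] [-0.13  0.82  0.27]
-0.0346 0.526:144 0.528:144 0.530:144 0.532:144 0.534:144 0.536:136 0.538:151 0.540:151 0.542:151 0.544:151 0.546:151 0.548:143 0.550:144 0.552:144 0.554:145 0.556:144 0.558:145 0.560:144
```

Request:
arm_command(increments=[0.02, 0, 0, 0, 0, 0, 0.04, 0, 0, 0, 0, 0, 0.06, 0, 0, 0, 0, 0, 0.065, 0, 0, 0, 0, 0, 0.065, 0, 0, 0, 0, 0])

```text
time_s: 54.38
eef_pos: [0.5409, -0.0825, 0.1434]
orientation: [0.707, 0.004, 0.708, -0.004]
ft_force: [-0.0, 0.9, 0.4]
gripper_width: 0.0073
```

Request:
arm_command(increments=[0, 0, 0, 0, 0, 0, 0, 0, 0, 0, 0, 0, 0, 0, 0, 0, 0, 0, 0, 0, 0, 0, 0, 0], claw=0.78)

```text
time_s: 54.72
eef_pos: [0.541, -0.0825, 0.1434]
orientation: [0.707, 0.004, 0.708, -0.004]
ft_force: [0.2, 0.2, -0.4]
gripper_width: 0.0188
```

Request:
arm_command(increments=[-0.2, 0, 0, 0, 0, 0, -0.5, 0, 0, 0, 0, 0, -0.8, 0, 0, 0, 0, 0, -0.8, 0, 0, 0, 0, 0])

```text
time_s: 55.05
eef_pos: [0.5441, -0.0822, 0.2119]
orientation: [0.709, 0.003, 0.705, -0.004]
ft_force: [0.7, -0.4, 0.4]
gripper_width: 0.0188
```

Request:
arm_command(increments=[-0.9, -0.3, -0.5, 0, 0, 0, -0.9, -0.3, -0.5, 0, 0, 0, -0.9, -0.3, -0.5, 0, 0, 0, -0.9, -0.3, -0.5, 0, 0, 0])

```text
time_s: 55.38
eef_pos: [0.504, -0.1071, 0.2857]
orientation: [0.71, 0.003, 0.704, -0.006]
ft_force: [0.0, 0.2, -1.2]
gripper_width: 0.0186
```

Request:
arm_command(increments=[0, -0.5, -0.9, 0, 0, 0, 0, -0.5, -0.9, 0, 0, 0, 0, -0.5, -0.9, 0, 0, 0, 0, -0.5, -0.9, 0, 0, 0])

```text
time_s: 55.72
eef_pos: [0.4292, -0.1481, 0.2839]
orientation: [0.709, 0.005, 0.705, -0.009]
ft_force: [-0.4, -0.5, 0.1]
gripper_width: 0.0184
```

Request:
arm_command(increments=[0, -0.9, -0.9, 0, 0, 0, 0, -0.9, -0.9, 0, 0, 0, 0, -0.9, -0.9, 0, 0, 0, 0, -0.9, -0.9, 0, 0, 0, 0, -0.9, -0.9, 0, 0, 0, 0, -0.9, -0.9, 0, 0, 0])

```text
time_s: 56.22
eef_pos: [0.3573, -0.2175, 0.2836]
orientation: [0.71, 0.004, 0.704, -0.007]
ft_force: [0.6, 0.4, -0.4]
gripper_width: 0.0188
```

```bash
python3 - <<'E'
from strips import *
st=r.state();print(st['time_s'],st['eef_pos'].round(4),st['ft_force'].round(2))
s=snap('scene');t=snap('top');w=snap('wrist')
cv2.imwrite('pics/fin.png',np.hstack([cv2.resize(s['image'][140:260,240:360],(400,400),interpolation=cv2.INTER_CUBIC),cv2.resize(t['image'][150:250,270:400],(400,400),interpolation=cv2.INTER_CUBIC)]))
cv2.imwrite('pics/finw.png',w['image'])
for y in(-.155,-.1345,-.115,-.085,-.0346,.015,.0652,.09): notch(t,y,.53,.64)
P=pts(t)
for x in(.542,.578,.614):
    q=P[(abs(P[...,0]-x)<.004)&(P[...,2]>.138)&(P[...,2]<.152)&(P[...,1]>-.25)&(P[...,1]<.15)];print('y extent',q[:,1].min().round(4),q[:,1].max().round(4))
E
```

```text
56.2167 [ 0.3573 -0.2175  0.2836] [ 0.65  0.43 -0.37]
-0.155 0.535:143 0.539:144 0.541:146 0.543:143 0.573:146 0.575:144 0.577:146 0.579:146 0.581:144 0.583:142 0.609:150 0.613:146 0.615:147
-0.1345 0.531:143 0.533:134 0.535:139 0.537:144 0.539:138 0.541:145 0.543:143 0.547:145 0.551:145 0.553:144 0.555:146 0.557:147 0.559:142 0.561:145 0.563:145 0.565:145 0.569:137 0.571:138 0.573:142 0.575:144 0.577:144 0.579:143 0.581:145 0.583:144 0.585:142 0.587:146 0.589:146 0.591:148 0.593:147 0.595:143 0.597:146 0.599:148 0.601:146 0.603:142 0.605:138 0.607:139 0.609:146 0.611:148 0.613:145 0.615:146 0.617:147 0.619:151 0.621:151 0.625:150 0.627:156 0.629:149 0.631:154 0.633:153 0.635:149 0.637:153 0.639:153
-0.115 0.537:143 0.539:146 0.543:144 0.545:142 0.547:122 0.573:142 0.575:145 0.579:144 0.581:147 0.609:144 0.611:146 0.613:146 0.615:143 0.617:147
-0.085 0.537:144 0.539:145 0.541:143 0.545:143 0.575:145 0.577:148 0.581:144 0.583:142 0.609:137 0.611:147 0.613:147 0.617:145
-0.0346 0.533:140 0.535:133 0.537:143 0.539:116 0.541:144 0.543:142 0.547:145 0.549:120 0.551:143 0.553:144 0.555:146
[... 649 characters left out ...]
:144 0.543:142 0.547:135 0.549:133 0.551:142 0.553:143 0.555:141 0.557:138 0.559:142 0.561:144 0.563:142 0.565:145 0.567:118 0.569:144 0.571:119 0.573:135 0.575:135 0.577:144 0.579:144 0.581:147 0.583:146 0.587:144 0.589:143 0.591:144 0.593:147 0.595:119 0.597:143 0.599:142 0.601:141 0.603:146 0.605:143 0.607:124 0.609:138 0.611:140 0.613:143 0.615:144 0.617:146 0.621:152 0.623:153 0.625:153 0.627:151 0.629:154 0.631:151 0.633:155 0.635:121 0.637:152 0.639:148
0.09 0.537:142 0.539:142 0.541:145 0.543:142 0.545:143 0.575:141 0.577:147 0.579:143 0.581:145 0.583:145 0.611:145 0.613:147 0.615:147 0.617:145 0.619:145 0.621:141
y extent -0.1626 0.1105
y extent -0.1702 0.104
y extent -0.1694 0.1052
```

View pics/fin.png

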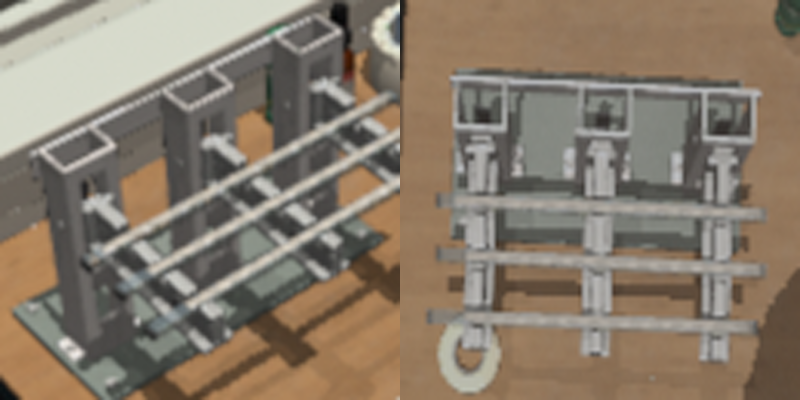

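All three brackets are home and all three strips are down, but the outer strip sits about 7–8 mm to the left (mid y ≈ -0.026, against -0.0346). Time is plentiful, so I'll re-centre it.

```bash
python3 - <<'E'
from h import *
show([.5413,-.0825,.21],down(np.radians(-.7)))
E
```

```text
shift [0.931 1.725 2.268] turn [-0.001   0.0024  0.0014]
```

Request:
arm_command(increments=[0, 0.57, 0.75, 0, 0, 0, 0, 0.57, 0.75, 0, 0, 0, 0, 0.57, 0.75, 0, 0, 0, 0, 0.57, 0.75, 0, 0, 0], claw=0.75)

```text
time_s: 56.7
eef_pos: [0.4199, -0.1699, 0.284]
orientation: [0.71, 0.002, 0.704, -0.004]
ft_force: [-0.7, -0.9, -0.4]
gripper_width: 0.0215
```

Request:
arm_command(increments=[0, 0.57, 0.75, 0, 0, 0, 0, 0.57, 0.75, 0, 0, 0, 0, 0.57, 0.75, 0, 0, 0, 0, 0.57, 0.75, 0, 0, 0])

```text
time_s: 57.03
eef_pos: [0.4811, -0.1227, 0.284]
orientation: [0.71, 0.001, 0.704, -0.001]
ft_force: [-0.6, 0.1, -0.8]
gripper_width: 0.0215
```

Request:
arm_command(increments=[0.5, 0.5, 0.65, 0, 0, 0, 0.5, 0.5, 0.65, 0, 0, 0, 0.5, 0.5, 0.65, 0, 0, 0, 0.5, 0.5, 0.65, 0, 0, 0, 0.5, 0.5, 0.65, 0, 0, 0])

```text
time_s: 57.45
eef_pos: [0.5325, -0.0842, 0.2441]
orientation: [0.709, 0.001, 0.705, -0.002]
ft_force: [0.9, 0.4, 0.2]
gripper_width: 0.0213
```

```bash
python3 - <<'E'
from h import *
print(r.state()['eef_pos'].round(4))
show([.5413,-.0825,.17],down(np.radians(-.7)))
E
```

```text
[ 0.5325 -0.0842  0.2441]
shift [0.928 0.023 0.104] turn [0.0026 0.0021 0.0004]
```

Request:
arm_command(increments=[0.92, 0.023, 0.104, 0.0026, 0.002, 0, 0.92, 0.023, 0.104, 0.0026, 0.002, 0, 0.92, 0.023, 0.104, 0.0026, 0.002, 0, 0.92, 0.023, 0.104, 0.0026, 0.002, 0, 0.92, 0.023, 0.104, 0.0026, 0.002, 0, 0.92, 0.023, 0.104, 0.0026, 0.002, 0])

```text
time_s: 57.95
eef_pos: [0.5426, -0.0833, 0.1733]
orientation: [0.708, 0.004, 0.706, -0.006]
ft_force: [-0.7, 0.1, 0.2]
gripper_width: 0.0215
```

```bash
python3 - <<'E'
from strips import *
print(r.state()['eef_pos'].round(4))
s=snap('wrist');notch(s,-.0346,.525,.56);notch(s,-.06,.525,.56)
show([.541,-.0825,.1434],down(np.radians(-.7)))
E
```

```text
[ 0.5426 -0.0833  0.1733]
-0.0346 0.526:143 0.528:144 0.530:144 0.532:144 0.534:144 0.536:142 0.538:143 0.540:144 0.542:144 0.544:144 0.546:143 0.548:143 0.550:144 0.552:144 0.554:145 0.556:144 0.558:144 0.560:144
-0.06 0.538:143 0.540:143 0.542:144 0.544:144 0.546:143
shift [ 0.371  0.009 -0.021] turn [-0.0003  0.0013  0.0008]
```

Request:
arm_command(increments=[0.2, 0.009, -0.016, 0, 0.001, 0.001, 0.33, 0.009, -0.016, 0, 0.001, 0.001, 0.375, 0.009, -0.016, 0, 0.001, 0.001, 0.375, 0.009, -0.016, 0, 0.001, 0.001, 0.375, 0.009, -0.016, 0, 0.001, 0.001])

```text
time_s: 58.42
eef_pos: [0.541, -0.0823, 0.1426]
orientation: [0.707, 0.005, 0.707, -0.004]
ft_force: [0.5, -0.7, 0.2]
gripper_width: 0.0212
```

Request:
arm_command(increments=[0, 0, 0, 0, 0, 0, 0, 0, 0, 0, 0, 0, 0, 0, 0, 0, 0, 0, 0, 0, 0, 0, 0, 0, 0, 0, 0, 0, 0, 0], claw=1)

```text
time_s: 58.83
eef_pos: [0.5418, -0.0822, 0.1431]
orientation: [0.708, 0.005, 0.707, -0.004]
ft_force: [0.9, 0.2, 2.2]
gripper_width: 0.0005
```

Request:
arm_command(increments=[-0.08, 0, 0, 0, 0, 0, -0.17, 0, 0, 0, 0, 0, -0.17, 0, 0, 0, 0, 0, -0.17, 0, 0, 0, 0, 0])

```text
time_s: 59.17
eef_pos: [0.5419, -0.0823, 0.1573]
orientation: [0.708, 0.005, 0.706, -0.004]
ft_force: [-0.2, -0.4, -0.4]
gripper_width: 0.0001
```

```bash
python3 - <<'E'
from strips import *
st=r.state();print(st['eef_pos'].round(4),st['gripper_width'])
s=snap('wrist');notch(s,-.0346,.525,.56);heldstrip(s,st)
show([.541,-.0905,.156],down(np.radians(-.7)))
E
```

```text
[ 0.5419 -0.0823  0.1573] 8.113158467845221e-05
-0.0346 0.526:144 0.528:144 0.530:144 0.532:144 0.534:144 0.536:136 0.538:142 0.540:143 0.542:144 0.544:143 0.546:144 0.548:143 0.550:144 0.552:144 0.554:144 0.556:144 0.558:144 0.560:144
dy 0.02 xmid -0.0001 ztop -0.0145 n2343
dy 0.05 xmid 0.0000 ztop -0.0145 n2410
dy 0.08 xmid 0.0017 ztop -0.0146 n1895
dy 0.11 xmid 0.0018 ztop -0.0146 n482
ymax 0.1172
back ymin -0.0649 n 36
shift [ 0.011 -0.102 -0.006] turn [-0.0002  0.0004 -0.0002]
```

The fingers closed just above the strip, which is still in its notch. I go 4 mm lower and repeat.

Request:
arm_command(increments=[-0.1, 0, -0.004, 0, 0, 0, -0.1, 0, -0.004, 0, 0, 0, -0.1, 0, -0.004, 0, 0, 0, -0.1, 0, -0.004, 0, 0, 0], claw=0.75)

```text
time_s: 59.55
eef_pos: [0.5413, -0.0824, 0.165]
orientation: [0.708, 0.005, 0.707, -0.004]
ft_force: [-0.2, -0.6, -0.3]
gripper_width: 0.0213
```

Request:
arm_command(increments=[0.15, 0, 0, 0, 0, 0, 0.28, 0, 0, 0, 0, 0, 0.335, 0, 0, 0, 0, 0, 0.335, 0, 0, 0, 0, 0, 0.335, 0, 0, 0, 0, 0])

```text
time_s: 59.97
eef_pos: [0.5407, -0.0822, 0.1373]
orientation: [0.707, 0.005, 0.707, -0.004]
ft_force: [-0.6, 0.5, 0.2]
gripper_width: 0.0214
```

Request:
arm_command(increments=[0, 0, 0, 0, 0, 0, 0, 0, 0, 0, 0, 0, 0, 0, 0, 0, 0, 0, 0, 0, 0, 0, 0, 0, 0, 0, 0, 0, 0, 0], claw=1)

```text
time_s: 60.38
eef_pos: [0.5409, -0.0822, 0.1375]
orientation: [0.707, 0.005, 0.707, -0.004]
ft_force: [-0.6, -0.1, 0.5]
gripper_width: 0.0077
```

Request:
arm_command(increments=[-0.08, 0, 0, 0, 0, 0, -0.17, 0, 0, 0, 0, 0, -0.17, 0, 0, 0, 0, 0, -0.17, 0, 0, 0, 0, 0])

```text
time_s: 60.72
eef_pos: [0.5416, -0.0823, 0.152]
orientation: [0.708, 0.005, 0.706, -0.004]
ft_force: [0.0, -0.7, 0.8]
gripper_width: 0.0074
```

```bash
python3 - <<'E'
from strips import *
st=r.state();print(st['eef_pos'].round(4),st['gripper_width'])
s=snap('wrist');notch(s,-.0346,.525,.56);heldstrip(s,st)
show([.541,-.0905,.156],down(np.radians(-.7)))
E
```

```text
[ 0.5416 -0.0823  0.152 ] 0.007398026391316729
-0.0346 0.526:144 0.528:144 0.530:144 0.532:144 0.534:143 0.536:136 0.538:158 0.540:158 0.542:158 0.544:158 0.546:158 0.548:144 0.550:144 0.552:144 0.554:144 0.556:144 0.558:144 0.560:144
dy 0.02 xmid 0.0000 ztop 0.0047 n2746
dy 0.05 xmid 0.0000 ztop 0.0048 n3013
dy 0.08 xmid 0.0016 ztop 0.0051 n2506
dy 0.11 xmid 0.0019 ztop 0.0050 n75
ymax 0.1111
back ymin -0.0575 n 1303
shift [-0.055 -0.102 -0.001] turn [-0.0002  0.0003 -0.0002]
```

Request:
arm_command(increments=[0, -0.09, -0.004, 0, 0, 0, 0, -0.09, -0.004, 0, 0, 0, 0, -0.09, -0.004, 0, 0, 0, 0.05, -0.09, -0.004, 0, 0, 0, 0.1, -0.09, -0.004, 0, 0, 0, 0.14, -0.09, -0.004, 0, 0, 0, 0.16, -0.09, -0.004, 0, 0, 0, 0.165, -0.09, -0.004, 0, 0, 0, 0.165, -0.09, -0.004, 0, 0, 0])

```text
time_s: 61.52
eef_pos: [0.5406, -0.0894, 0.1381]
orientation: [0.707, 0.005, 0.707, -0.004]
ft_force: [0.1, 0.0, -0.6]
gripper_width: 0.0077
```

```bash
python3 - <<'E'
from strips import *
st=r.state();print(st['eef_pos'].round(4),st['ft_force'].round(2))
s=snap('wrist');notch(s,-.0346,.525,.56)
E
```

```text
[ 0.5406 -0.0894  0.1381] [ 0.1   0.02 -0.63]
-0.0346 0.526:144 0.528:144 0.530:144 0.532:144 0.534:144 0.536:136 0.538:144 0.540:144 0.542:144 0.544:144 0.546:144 0.548:144 0.550:144 0.552:144 0.554:144 0.556:144 0.558:145 0.560:144
```

Down in the notch without force. Release, retreat, final check.

Request:
arm_command(increments=[0, 0, 0, 0, 0, 0, 0, 0, 0, 0, 0, 0, 0, 0, 0, 0, 0, 0, 0, 0, 0, 0, 0, 0], claw=0.75)

```text
time_s: 61.9
eef_pos: [0.5409, -0.0894, 0.1384]
orientation: [0.707, 0.005, 0.707, -0.004]
ft_force: [-0.2, -0.4, 0.3]
gripper_width: 0.0213
```

Request:
arm_command(increments=[-0.2, 0, 0, 0, 0, 0, -0.5, 0, 0, 0, 0, 0, -0.8, 0, 0, 0, 0, 0, -0.8, 0, 0, 0, 0, 0])

```text
time_s: 62.23
eef_pos: [0.5438, -0.0891, 0.2068]
orientation: [0.71, 0.004, 0.704, -0.005]
ft_force: [0.9, 0.4, 0.5]
gripper_width: 0.0213
```

Request:
arm_command(increments=[-0.9, -0.3, -0.5, 0, 0, 0, -0.9, -0.3, -0.5, 0, 0, 0, -0.9, -0.3, -0.5, 0, 0, 0, -0.9, -0.3, -0.5, 0, 0, 0])

```text
time_s: 62.57
eef_pos: [0.5035, -0.1141, 0.2805]
orientation: [0.711, 0.004, 0.703, -0.007]
ft_force: [-0.7, 0.7, -0.5]
gripper_width: 0.0217
```

Request:
arm_command(increments=[0, -0.6, -0.9, 0, 0, 0, 0, -0.6, -0.9, 0, 0, 0, 0, -0.6, -0.9, 0, 0, 0, 0, -0.6, -0.9, 0, 0, 0])

```text
time_s: 62.9
eef_pos: [0.4281, -0.1634, 0.2785]
orientation: [0.71, 0.006, 0.704, -0.009]
ft_force: [-0.1, -0.1, -0.2]
gripper_width: 0.0217
```

Request:
arm_command(increments=[0, -0.9, -0.9, 0, 0, 0, 0, -0.9, -0.9, 0, 0, 0, 0, -0.9, -0.9, 0, 0, 0, 0, -0.9, -0.9, 0, 0, 0, 0, -0.9, -0.9, 0, 0, 0, 0, -0.9, -0.9, 0, 0, 0])

```text
time_s: 63.4
eef_pos: [0.356, -0.2326, 0.278]
orientation: [0.71, 0.005, 0.704, -0.008]
ft_force: [0.3, 0.9, 0.5]
gripper_width: 0.0216
```

```bash
python3 - <<'E'
from strips import *
st=r.state();print(st['time_s'],st['eef_pos'].round(4),np.abs(st['joint_vel']).max().round(3))
t=snap('top','tf.png');P=pts(t)
for x in(.542,.578,.614):
    q=P[(abs(P[...,0]-x)<.004)&(P[...,2]>.138)&(P[...,2]<.152)&(P[...,1]>-.25)&(P[...,1]<.15)];print('y extent',q[:,1].min().round(4),q[:,1].max().round(4),'z',np.percentile(q[:,2],[10,50,90]).round(4))
im=t['image']
cv2.imwrite('pics/fin2.png',np.hstack([cv2.resize(im[130:330,130:480],(800,457))]))
E
```

```text
63.4 [ 0.356  -0.2326  0.278 ] 0.013
y extent -0.1706 0.1029 z [0.14   0.1427 0.1455]
y extent -0.17 0.1034 z [0.1409 0.1435 0.1461]
y extent -0.1695 0.105 z [0.1416 0.1445 0.1472]
```

View pics/fin2.png

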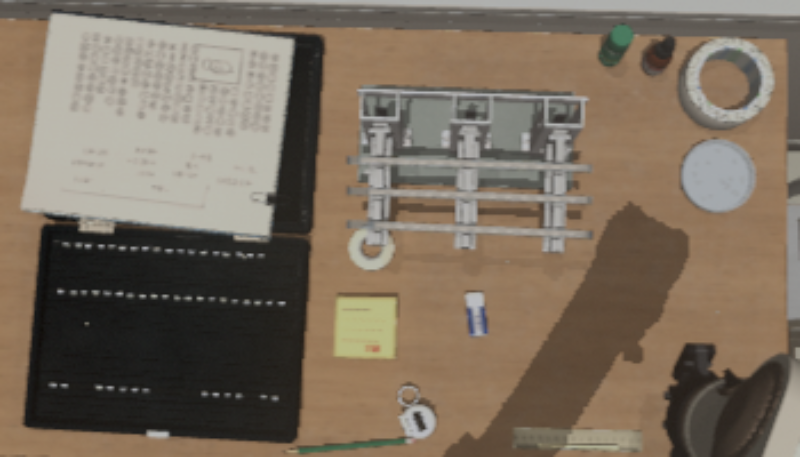

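The case is empty, the three strips lie centred across the three brackets, and the other things are where they were. Handing in.

```bash
python3 -c "
from workcell import r
print(r.close_job())"
```

```text
the job is handed in; nothing more can be done
None
```

The rack is set up and I handed the job in at about 63 s of the 210 s allowed; the hand-in reports no verdict.

- **Brackets:** I took the top one off first, straight up, and the two beneath stayed put. It went into the right upright, bracket 3 into the middle one and bracket 2 into the left. Each was pressed past its catch. Heel tops now read about 152–155 mm, against 152 mm when fully home.
- **Strips:** All three were in the case, and each now lies in its own row of notches. The last overhead check puts their middles within about 3 mm of the rack's centre. Their tops read about 143–145 mm in the overhead depth, against an expected 146 mm; the noise is a few mm.
- **Other things:** The case is empty, and the bystanders look unmoved in the last picture.

Three things went wrong along the way:
- **Inner strip:** It first caught on a bracket edge with 47 N measured at the wrist. The reaction was centred between the two nearest brackets, so I read it as the strip and not the gripper's body pressing, but I have no separate check of that. I lifted it, realigned it to the notch and set it down without force.
- **Outer strip:** It first lay about 8 mm off centre. My first regrasp closed just above it, and the second moved it to centre.
- **First bracket:** My test push after it was already home reached about 33 N on the fingertips, above the suggested 6–15 N.

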